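Close and clamp the vial canister

ROBOT

A 6-joint arm with a two-finger parallel gripper is mounted at the origin on the work surface. World frame = base frame: x ahead of the robot, y to its left, z up, the work surface at z = 0. Lengths are in mm, angles in rad, forces in N, time in s.
With the tool pointing down it reaches from about 375 to 900 mm from the base axis. Payload 3.1 kg.
Tool frame: the origin (TCP) lies midway between the tips of the shut fingers; the grasp point (between the pads) lies 19 mm behind it; z points along the fingers, y is the direction in which the jaws open and shut (so a half turn about z gives the same grasp; the last joint's range is limited). The gripper opens to 85 mm and grips with 20 to 120 N. Pads are 22 mm wide; open, the fingers measure 114 mm over their backs; the gripper's body (76 mm by 85 mm) begins 54 mm behind the grasp point. The pads swing forward as they close: fully open they stand 13 mm farther back than shut.
Start: joints at [1.137, 0.527, 1.433, -0, 1.181, -0.178], TCP at [157.492, 604.808, 231.31] pointing down, gripper open.
Joint ranges: [-3.08, 3.08], [-0.75, 2.2], [0.22, 2.44], [-1.43, 4.57], [0, 2.65], [-2.85, 2.85]. Speed limits (rad/s): [2.79, 2.79, 3.14, 3.14, 3.14, 3.14].

INTERFACE

Orientations are given as a rotation vector (axis times angle).
In Python, from workcell import * gives the robot as it stands.
- The arm moves only by the tool servo_tool, never from a script. Its argument "series" is text: rows parted by semicolons, each of 7 numbers parted by spaces: the shift along the tool's x, y, z in mm, then the turn, a rotation vector about the tool's x, y, z in degrees, then the closure, from -1 (fully open) to 1 (shut), so that 0 is half open. A call has 1 to 20 rows; each row is the pose to reach, as a shift and turn from the pose measured when the call began, along the tool's axes at that moment; what a row does not reach only later rows make up. A row lasts 1/10 s, in which the tool goes at most 50 mm and 8.59 degrees, less where a joint would pass 70% of its speed; a pose out of reach is approached as far as the arm can. A call with a gripper value outside its range is refused whole. The fingers move at their own pace and stop on an object; "squeeze" is the grip in N (left out, the last holds). Time passes only in rows, so rows that repeat a pose let the fingers close. It gives the time, the measured TCP pose, the force and the opening at its end, in the units of the state.
- read_state(): the state, without advancing time (a new reading comes with each control period).
- read_camera(name): name is "scene" or "top" or "wrist"; returns a dict with "img" (384x512x3 uint8, red, green, blue), "range_z" (384x512 float32, mm along the optical axis (not along the pixel's ray), 0 where there is no reading), "mtx" (3x3 intrinsics, pixels), "k1" (the pictures are not rectified: a ray, as slopes to the right and down, at radius r is drawn at 1 + k1 r^2 times it, then the intrinsics apply), "world_to_cam" (4x4, takes a point from world to camera coordinates); the wrist camera has in their place "mount" (4x4, takes a point from camera to tool coordinates, whose origin is the TCP and whose axes are the flange's). Camera axes: x right, y up, looking along -z (the intrinsics and any distortion apply to the point x, -y, -z); pixel columns grow to the right and rows downward; lengths in mm; the calibration is good to about 2 mm. A picture is of the moment at which its call begins: read the wrist's pose just before it.
- sign_off(): hands the job in, once; it reports no verdict.
The state is a dict: "time": time; "joint_positions": joint angles; "qvel": joint speeds; "tau": joint torques, N m; "tcp_pos": TCP position; "ee_rot": TCP orientation; "contact_force": force on the tool from outside, world axes, zero at the start; "ft_torque": the same for the moment, N m; "opening": opening from 0.0 (shut) to 1.0 (fully open).
Only numpy, scipy, OpenCV 4.12 (cv2) and the standard library are available. Lean on these libraries where they do the work, as an engineer would, in place of code of your own. Each camera call takes 0.05 s, during which the arm holds its last target.

TASK

Put the lid on the round vial canister, then fold the three hinged clip flaps around the rim down over it and press each one firmly (about 10 N) until its rubber pad grips the lid and stays gripping. Do not force a flap, each stops at its own height and must not see more than 25 N, and leave the vials, bottle and beaker on the bench where they stand.

Things in the scene. Friction and masses are not known exactly. Their poses are not given: they have to be found in the camera images.
- can: Round white canister, fixed to the bench, 140 outside diameter, 130 inside, 70 high, open at the top, a carousel of capped vials inside (below the lid's plug). Origin: centre of its underside on the bench, z up. Three steel clip flaps stand around its rim 120 degrees apart; flap 1 lies on its x axis, flap 2 at +120 and flap 3 at -120 degrees about z
- can_mouth (a point): centre of the canister's mouth, at the height of its rim, 70 above the bench
- lid_knob (a point): Loose lid, about 0.25 kg, lying on its plug: plug 123 diameter and 12 deep with a tapered foot, above it an aluminium flange 148 diameter and 6 thick, on that a black round knob 28 diameter and 32 tall. This point is the knob's centre, 34 above the plug's underside, 16 above the flange's top; z up through the knob. The lid fits at any yaw. On the canister the flange rests on the rim, so that the knob's centre is 92 above the bench
- lid_seat (a point): centre of the underside of the lid's flange, 12 above the plug's underside; it meets can_mouth when the lid is on
- clip1_hinge (a point): middle of the hinge pin of flap 1, on the canister, 82 above the bench and 85 out from the canister's axis (outside the lid). The hinge is stiff (0.15 N m, about 4 N at the tab): the flap stays where it is left
- clip1_tab (a point): the place to press flap 1: on its outer (when down, upper) face, 40 from the pin; moves with it. The flap is a steel plate 24 wide, 4 thick, 50 long from the pin, with a rounded end. Pressed down with 8 to 12 N once its pad bears on the lid, it grips and keeps gripping when let go; merely touching the lid it does not grip. Over 25 N damages it
- clip1 (a joint): angle of flap 1, rad: 0 level, pointing from its hinge in over the lid; 1.57 upright; more leaning outwards (starts 1.9 to 2.2, its end up to 132 above the bench). Under the flap, 26 from the pin, a rubber pad on a set-screw meets the lid's top; each is set differently and not measured: the flap ends somewhere between -0.05 and 0.25, where its pad stops it
- clip2_hinge (a point): middle of the hinge pin of flap 2, on the canister, 82 above the bench and 85 out from the canister's axis (outside the lid). The hinge is stiff (0.15 N m, about 4 N at the tab): the flap stays where it is left
- clip2_tab (a point): the place to press flap 2: on its outer (when down, upper) face, 40 from the pin; moves with it. The flap is a steel plate 24 wide, 4 thick, 50 long from the pin, with a rounded end. Pressed down with 8 to 12 N once its pad bears on the lid, it grips and keeps gripping when let go; merely touching the lid it does not grip. Over 25 N damages it
- clip2 (a joint): angle of flap 2, rad: 0 level, pointing from its hinge in over the lid; 1.57 upright; more leaning outwards (starts 1.9 to 2.2, its end up to 132 above the bench). Under the flap, 26 from the pin, a rubber pad on a set-screw meets the lid's top; each is set differently and not measured: the flap ends somewhere between -0.05 and 0.25, where its pad stops it
- clip3_hinge (a point): middle of the hinge pin of flap 3, on the canister, 82 above the bench and 85 out from the canister's axis (outside the lid). The hinge is stiff (0.15 N m, about 4 N at the tab): the flap stays where it is left
- clip3_tab (a point): the place to press flap 3: on its outer (when down, upper) face, 40 from the pin; moves with it. The flap is a steel plate 24 wide, 4 thick, 50 long from the pin, with a rounded end. Pressed down with 8 to 12 N once its pad bears on the lid, it grips and keeps gripping when let go; merely touching the lid it does not grip. Over 25 N damages it
- clip3 (a joint): angle of flap 3, rad: 0 level, pointing from its hinge in over the lid; 1.57 upright; more leaning outwards (starts 1.9 to 2.2, its end up to 132 above the bench). Under the flap, 26 from the pin, a rubber pad on a set-screw meets the lid's top; each is set differently and not measured: the flap ends somewhere between -0.05 and 0.25, where its pad stops it
- vial_a: bystander: a clear glass vial with a crimped metal cap, loose, upright, 22 diameter, 47 tall; origin under its centre
- vial_b: bystander: an amber glass vial with a crimped metal cap, loose, upright, 22 diameter, 47 tall; origin under its centre
- solvent: bystander: amber bottle, loose, 72 diameter, 170 tall; origin under its centre
- beaker: bystander: glass beaker, loose, 68 diameter, 85 tall; origin under its centre
- lid: the lid itself (see lid_knob); origin: centre of its plug's underside, z up
Things that resemble listed ones, but are neither listed nor needed, are in the scene too. What is shaped like the lid but turquoise or yellow is not meant.

How it is judged:
By the outcome, as a careful person would: the job done as asked, in the order asked, and still so for the second after the job is handed in, with the robot touching nothing.
It also fails if it takes over 66 s, if anything falls off the work surface, if the arm or the gripper's body presses on something with over 40 N, if the wrist force passes 120 N, or if a joint passes its speed limit or range.

## Working session

There is one attempt and no reset: what is moved stays moved. The work goes in short steps, Python scripts to look and compute and a tool call to move; the robot and the scene stay as the last step left them, time stands still between calls to the robot, and variables do not carry over. Pictures are saved under pics/ and viewed, and the job is handed in when it is done.

Besides the shell and the picture viewer there is one more tool, called after "Call:" by a JSON object that holds its "method" and its "body". servo_tool: Moves the arm, as the interface text tells. Its arguments: {"type":"object","properties":{"series":{"type":"string"},"squeeze":{"type":"number"}},"required":["series"]}

```bash
mkdir -p pics; ls; cat > h.py <<'E'
from workcell import *
import numpy as np, cv2
from scipy.spatial.transform import Rotation as R
def save(c,n): cv2.imwrite('pics/'+n+'.png',c['img'][:,:,::-1])
def cloud(c,T=None):
    z=c['range_z'].astype(float);h,w=z.shape
    u,v=np.meshgrid(np.arange(w),np.arange(h))
    K=np.array(c['mtx']);k1=c['k1']
    xd=(u-K[0,2])/K[0,0];yd=(v-K[1,2])/K[1,1]
    x,y=xd.copy(),yd.copy()
    for _ in range(20):
        r2=x*x+y*y;x=xd/(1+k1*r2);y=yd/(1+k1*r2)
    P=np.stack([x*z,-y*z,-z],-1)
    M=np.linalg.inv(np.array(c['world_to_cam'])) if T is None else T
    Q=P@M[:3,:3].T+M[:3,3]
    Q[z==0]=np.nan
    return Q
def tool():
    s=read_state();M=np.eye(4);M[:3,:3]=R.from_rotvec(s['ee_rot']).as_matrix();M[:3,3]=s['tcp_pos'];return M
E
python3 - <<'E'
from h import *
s=read_state();print(s)
for n in('scene','top','wrist'):
    T=tool();c=read_camera(n);save(c,n+'0');
    Q=cloud(c, T@np.array(c['mount']) if n=='wrist' else None);np.save(n+'0.npy',Q)
    print(n,c['mtx'],c['k1'])
    if n=='wrist':print(c['mount'])
    else: print(np.linalg.inv(np.array(c['world_to_cam'])).round(2))
E
```

```text
pics
{'time': 0.0, 'joint_positions': array([ 1.13752087e+00,  5.28461651e-01,  1.43389047e+00,  1.51525789e-05,
        1.18139175e+00, -1.78507168e-01]), 'qvel': array([-0.00097185,  0.00042151, -0.00102961, -0.00129274,  0.00086387,
        0.00047834]), 'tau': array([-7.67579222e-04, -4.42354381e+01, -1.78023434e+01, -3.81906411e-04,
        8.49553559e-03, -1.32274437e-05]), 'tcp_pos': array([157.18359741, 604.18194773, 230.34015258]), 'ee_rot': array([-0.39903245, -3.11547962,  0.00321496]), 'contact_force': array([ 0.6785647 , -0.03401725, -0.72261116]), 'ft_torque': array([ 0.02118802, -0.00179759,  0.04108893]), 'opening': 1.0003740608782383}
scene [[469.19572776   0.         250.91779544]
 [  0.         469.19572776 189.91254648]
 [  0.           0.           1.        ]] -0.11819903007667878
[[ 1.80000e-01 -5.40000e-01  8.20000e-01  1.66453e+03]
 [ 9.80000e-01  1.00000e-01 -1.50000e-01 -1.78480e+02]
 [ 0.00000e+00  8.30000e-01  5.50000e-01  7.92720e+02]
 [ 0.00000e+00  0.00000e+00  0.00000e+00  1.00000e+00]]
top [[413.79739881   0.         255.65610949]
 [  0.         413.79739881 192.15617642]
 [  0.           0.           1.        ]] 0.007331838932940139
[[ 0.00000e+00  9.90000e-01 -1.50000e-01  4.36110e+02]
 [-1.00000e+00  0.00000e+00  0.00000e+00  7.21000e+00]
 [ 0.00000e+00  1.50000e-01  9.90000e-01  1.21097e+03]
 [ 0.00000e+00  0.00000e+00  0.00000e+00  1.00000e+00]]
wrist [[342.44285048   0.         255.64001707]
 [  0.         342.44285048 196.91758747]
 [  0.           0.           1.        ]] -0.07651564860283516
[[ 2.76213704e-04  9.45892475e-01  3.24480123e-01  8.41748406e+01]
 [ 9.99999382e-01  8.82504407e-05 -1.10850846e-03 -1.38972809e-01]
 [-1.07716532e-03  3.24480228e-01 -9.45891865e-01 -1.41942890e+02]
 [ 0.00000000e+00  0.00000000e+00  0.00000000e+00  1.00000000e+00]]
```

View pics/top0.png

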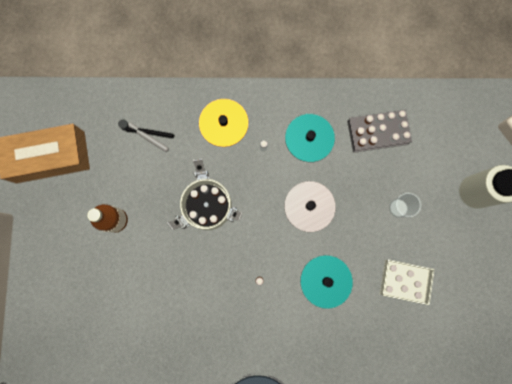

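View pics/scene0.png

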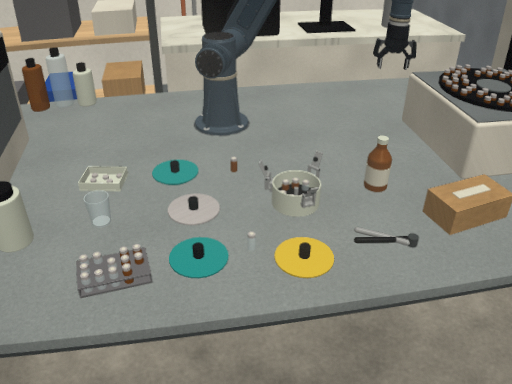

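View pics/wrist0.png

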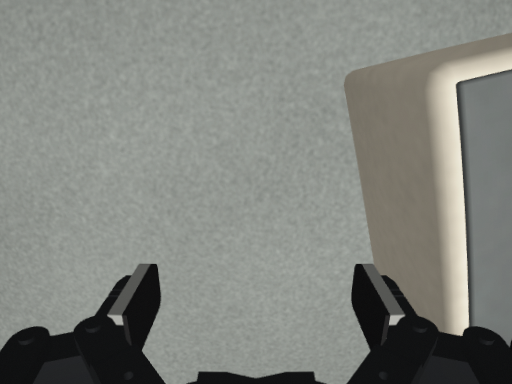

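Top view: the white lid's knob is at (310,206) and the canister at (206,204). Its flaps are at about (200,167), (235,214) and (177,223). Vials are at (264,144) and (260,281), the bottle is at about (105,218), and the beaker at about (405,205).

```bash
python3 - <<'E'
from h import *
from scipy.optimize import least_squares
Q=np.load('top0.npy');I=cv2.imread('pics/top0.png').astype(int)
for n,(u,v) in dict(lidk=(310,206),lidfl=(295,195),can=(206,204),f1=(200,167),f2=(235,214),f3=(177,223),va=(264,144),vb=(260,281),bot=(96,215),beak=(405,205)).items():
    print(n,Q[v,u].round(1))
def circ(P):
    f=lambda p:np.hypot(P[:,0]-p[0],P[:,1]-p[1])-p[2]
    r=least_squares(f,[*np.median(P,0)[:2],50],loss='soft_l1',f_scale=2);return r.x.round(2),np.std(r.fun).round(2)
def hull(P): 
    return P[cv2.convexHull(P[:,:2].astype(np.float32),returnPoints=False)[:,0]]
W=[Q,np.load('scene0.npy')]
for i,q in enumerate(W):
    k=Q[206,310]
    d=np.hypot(q[...,0]-k[0],q[...,1]-k[1])
    m=(d<85)&(q[...,2]>12)&(q[...,2]<24)
    P=q[m];print('lid',circ(hull(P)),np.median(P[:,2]),len(P))
    m=(d<30)&(q[...,2]>42);P=q[m];print('knob top',(P.min(0)+P.max(0))/2,P.max(0)-P.min(0),np.median(P[:,2]),len(P))
    c=Q[204,206]
    d=np.hypot(q[...,0]-c[0],q[...,1]-c[1])
    m=(d<95)&(d>50)&(abs(q[...,2]-70)<3);P=q[m];print('rim',circ(P),np.median(P[:,2]),len(P))
    m=(d<150)&(q[...,2]>88);P=q[m]
    cx,_=circ(q[(d<95)&(d>50)&(abs(q[...,2]-70)<3)])
    a=np.degrees(np.arctan2(P[:,1]-cx[1],P[:,0]-cx[0]));rr=np.hypot(P[:,1]-cx[1],P[:,0]-cx[0])
    h,e=np.histogram(a,72,(-180,180));
    for lo in np.where(h>0)[0]:
        s=(a>=e[lo])&(a<e[lo+1]);print(e[lo],h[lo],rr[s].mean().round(1),P[s,2].max().round(1))
E
```

```text
lidk [ 568.6 -146.5   48.6]
lidfl [ 604.6 -107.7   14.4]
can [573.1 147.2  50.5]
f1 [667.  158.3 110.7]
f2 [538.9  61.8 116.2]
f3 [514.6 215.1 115.5]
va [749.4 -16.6  44.6]
vb [360.7  -5.5  50.3]
bot [530.3 408.9 170.8]
beak [ 577.4 -430.7    4.6]
lid (array([ 571.2 , -148.6 ,   73.13]), np.float64(0.58)) 18.400796762684877 1905
knob top [ 570.15680586 -147.96626455   50.08594389] [25.53258166 25.36559384 11.31503306] 50.20230636678207 76
rim (array([571.65, 148.26,  68.18]), np.float64(2.92)) 69.90283498252211 233
-120.0 21 97.3 128.9
-115.0 25 96.6 129.9
-110.0 24 98.7 127.3
-105.0 1 90.8 94.1
-100.0 1 80.6 88.9
-5.0 1 80.1 90.4
0.0 28 102.6 124.7
5.0 40 102.3 125.0
10.0 40 102.1 125.9
15.0 1 95.6 98.9
115.0 2 81.6 88.7
120.0 21 98.1 129.3
125.0 35 95.4 129.4
130.0 34 96.8 129.6
135.0 5 88.8 104.6
lid (array([ 576.05, -148.31,   73.15]), np.float64(1.24)) 18.64524248402506 1165
knob top [ 577.27074746 -145.72230443   47.63990554] [30.01907321 25.80036808 10.84030709] 49.65197104306867 64
rim (array([576.42, 148.6 ,  68.92]), np.float64(6.74)) 69.69908345203214 233
-125.0 1 110.0 125.1
-120.0 12 94.8 127.1
-115.0 28 97.0 128.7
-110.0 30 98.3 128.1
-105.0 5 97.5 116.4
-100.0 1 89.2 88.5
-5.0 3 88.0 90.0
0.0 21 105.0 123.6
5.0 27 106.2 124.3
10.0 15 106.4 123.1
15.0 2 93.8 91.1
115.0 3 91.7 117.5
120.0 34 96.0 126.4
125.0 39 95.0 125.8
130.0 37 96.1 129.8
135.0 1 97.5 96.8
```

```bash
cat >> h.py <<'E'
def yawR(deg): # tool down, tool x at angle deg in world
    a=np.radians(deg);x=np.array([np.cos(a),np.sin(a),0]);z=np.array([0,0,-1.]);return np.stack([x,np.cross(z,x),z],1)
def rel(p,Rt=None):
    T=tool();d=T[:3,:3].T@(np.array(p)-T[:3,3])
    rv=np.zeros(3) if Rt is None else np.degrees(R.from_matrix(T[:3,:3].T@Rt).as_rotvec())
    print('at',T[:3,3].round(1),'rel',d.round(1),rv.round(1))
E
python3 - <<'E'
from h import *
T=tool();print(T.round(3))
x=T[:3,0];print(np.degrees(np.arctan2(x[1],x[0])))
for y in (0,-20,15,30):
  print(y);rel([572,148,190],yawR(y))
for i in range(4): print(read_state()['tcp_pos'],read_state()['contact_force'])
E
```

```text
[[-9.68000e-01  2.52000e-01 -1.00000e-03  1.57256e+02]
 [ 2.52000e-01  9.68000e-01 -2.00000e-03  6.04309e+02]
 [ 0.00000e+00 -2.00000e-03 -1.00000e+00  2.30532e+02]
 [ 0.00000e+00  0.00000e+00  0.00000e+00  1.00000e+00]]
165.40252769451308
0
at [157.3 604.3 230.5] rel [-516.4 -337.    40.9] [-0.000e+00  1.000e-01  1.654e+02]
-20
at [157.3 604.3 230.5] rel [-516.4 -337.    40.9] [ 0.000e+00 -1.000e-01 -1.746e+02]
15
at [157.3 604.3 230.5] rel [-516.4 -337.    40.9] [-1.000e-01  1.000e-01  1.504e+02]
30
at [157.3 604.3 230.5] rel [-516.4 -337.    40.9] [-1.000e-01  1.000e-01  1.354e+02]
[157.25619575 604.3088016  230.53187085] [-0.02200287  0.14384931  0.47466046]
[157.25619575 604.3088016  230.53187085] [-0.02200287  0.14384931  0.47466046]
[157.25619575 604.3088016  230.53187085] [-0.02200287  0.14384931  0.47466046]
[157.25619575 604.3088016  230.53187085] [-0.02200287  0.14384931  0.47466046]
```

Call:
{"method": "servo_tool", "body": {"series": "-37 -24 0 0 0 0 -1;-74 -48 0 0 0 0 -1;-111 -72 0 0 0 0 -1;-148 -96 0 0 0 0 -1;-185 -120 0 0 0 0 -1;-222 -144 0 0 0 0 -1;-259 -168 0 0 0 0 -1;-296 -192 0 0 0 0 -1;-333 -216 0 0 0 0 -1;-370 -240 0 0 0 0 -1;-407 -265 10 0 0 0 -1;-444 -290 20 0 0 0 -1;-481 -314 30 0 0 0 -1;-516 -337 40 0 0 0 -1;-516 -337 40 0 0 0 -1;-516 -337 40 0 0 0 -1;-516 -337 40 0 0 0 -1"}}

```text
time: 1.85
tcp_pos: [570.6, 148.8, 190.8]
ee_rot: [-0.398, -3.114, 0.002]
contact_force: [0.2, -0.3, 0.7]
opening: 0.998
```

```bash
python3 - <<'E'
from h import *
T=tool();c=read_camera('wrist');save(c,'wcan');np.save('wcan.npy',cloud(c,T@np.array(c['mount'])));np.save('wcanT.npy',T);print(T[:3,3],read_state()['contact_force'])
E
```

```text
[570.58412214 148.75491805 190.79810569] [-0.30630565  0.29903495  0.13511179]
```

View pics/wcan.png

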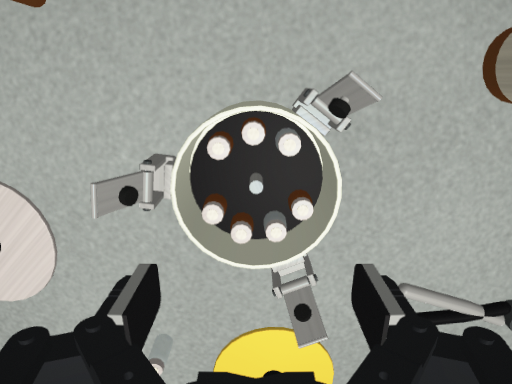

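The wrist view shows the canister's rim centred at about (257,187), with the flaps at about (125,190), (345,103) and (302,305). I'll fit the rim.

```bash
cat >> h.py <<'E'
from scipy.optimize import least_squares
def circ(P,r0=None):
    f=lambda p:np.hypot(P[:,0]-p[0],P[:,1]-p[1])-(p[2] if r0 is None else r0)
    r=least_squares(f,[*np.median(P,0)[:2],50],loss='soft_l1',f_scale=1);return r.x.round(2),np.std(r.fun).round(2),len(P)
def hull(P): return P[cv2.convexHull(P[:,:2].astype(np.float32),returnPoints=False)[:,0]]
E
python3 - <<'E'
from h import *
q=np.load('wcan.npy')
d=np.hypot(q[...,0]-572,q[...,1]-148)
m=(d<80)&(d>55)&(abs(q[...,2]-70)<3);P=q[m];print(circ(P),circ(P,67.5),np.median(P[:,2]))
c=circ(P)[0]
m=(d<180)&(d>80)&(q[...,2]>90);P=q[m]
a=np.degrees(np.arctan2(P[:,1]-c[1],P[:,0]-c[0]));rr=np.hypot(P[:,1]-c[1],P[:,0]-c[0])
for lo in (8,128,-112):
    s=abs(a-lo)<25
    far=s&(P[:,2]>P[s,2].max()-25)
    print(lo,a[s].mean(),rr[s].min(),rr[s].max(),P[s,2].max(),np.polyfit(rr[s],P[s,2],1))
rel([574,-148,139])
E
```

```text
(array([572.93, 148.14,  67.49]), np.float64(2.13), 2701) (array([572.93, 148.14,  50.  ]), np.float64(2.13), 2701) 69.05824154441859
8 8.52516564990731 89.62903356990294 116.11135309823788 122.72509419541174 [ 1.0955759  -4.03319378]
128 128.9582654156932 82.79937903335932 108.06615247480678 128.26574054486846 [ 1.02441986 14.40652691]
-112 -112.32705224056524 84.89187970442725 109.82246293905843 127.36926513905544 [1.1091562  3.31027979]
at [570.6 149.1 191.1] rel [ -77.9 -286.7   52.4] [0. 0. 0.]
```

Call:
{"method": "servo_tool", "body": {"series": "-12 -45 0 0 0 0 -1;-24 -90 0 0 0 0 -1;-36 -134 0 0 0 0 -1;-48 -178 10 0 0 0 -1;-60 -222 25 0 0 0 -1;-72 -266 40 0 0 0 -1;-78 -287 52 0 0 0 -1;-78 -287 52 0 0 0 -1;-78 -287 52 0 0 0 -1;-78 -287 52 0 0 0 -1"}}

```text
time: 2.9
tcp_pos: [574.2, -146.4, 140.2]
ee_rot: [-0.393, -3.116, 0.002]
contact_force: [0.4, -0.2, 0.7]
opening: 0.999
```

```bash
python3 - <<'E'
from h import *
T=tool();c=read_camera('wrist');save(c,'wlid');q=cloud(c,T@np.array(c['mount']));np.save('wlid.npy',q);print(T[:3,3],read_state()['contact_force'])
d=np.hypot(q[...,0]-574,q[...,1]+148)
m=(d<82)&(d>20)&(abs(q[...,2]-18)<4);P=q[m];print(circ(hull(P)),np.median(P[:,2]))
m=(d<30)&(q[...,2]>46);P=q[m];print(circ(hull(P)),P[:,2].mean())
rel([573,-148,60]);rel([573,-148,24])
E
```

```text
[ 574.16765805 -146.38641312  140.21987221] [-1.35781548  0.28990769  0.30156905]
(array([ 572.84, -149.39,   73.5 ]), np.float64(0.21), 72) 17.34883319278049
(array([ 561.31, -144.65,   24.22]), np.float64(1.03), 21) 145.63411632273812
at [ 574.2 -146.4  140.3] rel [ 0.8 -1.8 80.3] [0. 0. 0.]
at [ 574.2 -146.4  140.3] rel [  0.7  -1.7 116.3] [0. 0. 0.]
```

View pics/wlid.png

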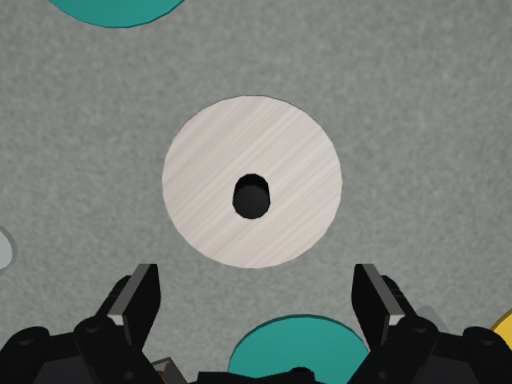

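The white lid's flange spans about (162–342, 95–268), with the knob top near (251,203). The fit puts its centre at (572.9,-149.4).

Call:
{"method": "servo_tool", "body": {"series": "0.5 -3.2 40 0 0 0 -1;0.5 -3.2 75 0 0 0 -1;0.5 -3.2 100 0 0 0 -1;0.5 -3.2 116 0 0 0 -1;0.5 -3.2 116 0 0 0 -1;0.5 -3.2 116 0 0 0 -1", "squeeze": 50}}

```text
time: 3.55
tcp_pos: [573.4, -148.5, 24.9]
ee_rot: [0.39, 3.117, -0.002]
contact_force: [0.5, 0.9, 0.0]
opening: 1.002
```

Call:
{"method": "servo_tool", "body": {"series": "0 0 0 0 0 0 0.5;0 0 0 0 0 0 1;0 0 0 0 0 0 1;0 0 0 0 0 0 1;0 0 0 0 0 0 1;0 0 0 0 0 0 1", "squeeze": 50}}

```text
time: 4.15
tcp_pos: [573.9, -148.8, 25.9]
ee_rot: [0.391, 3.116, -0.003]
contact_force: [-0.6, 1.3, 6.1]
opening: 0.307
```

```bash
python3 - <<'E'
from h import *
T=tool();print(T[:3,3]);c=read_camera('wrist');save(c,'wgrip')
E
```

```text
[ 573.86911311 -148.80204182   25.90003263]
```

View pics/wgrip.png

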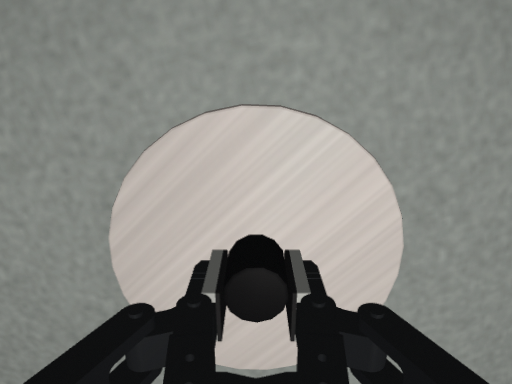

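The jaws are closed on the knob at (257,280). The tips seem to touch the flange lightly (6 N). I'll lift and measure the lid in the hand.

Call:
{"method": "servo_tool", "body": {"series": "0 0 -10 0 0 0 1;0 0 -40 0 0 0 1;0 0 -80 0 0 0 1;0 0 -120 0 0 0 1;0 0 -145 0 0 0 1;0 0 -145 0 0 0 1;0 0 -145 0 0 0 1;0 0 -145 0 0 0 1"}}

```text
time: 5.0
tcp_pos: [572.1, -147.8, 168.9]
ee_rot: [-0.39, -3.114, 0.001]
contact_force: [0.1, 0.1, -3.2]
opening: 0.308
```

```bash
cat > inhand.py <<'E'
from h import *
T=tool();print(T[:3,3],read_state()['contact_force'],read_state()['opening'])
c=read_camera('wrist');save(c,'wlift');q=cloud(c,np.array(c['mount']))  # tool frame
I=c['img'].astype(int)
m=(abs(q[...,2]-8)<14)&(np.hypot(q[...,0],q[...,1])<85)
P=q[m]
# plane fit on flange
w=m&(I.sum(-1)>350);P=q[w];A=np.c_[P[:,:2],np.ones(len(P))];s,*_=np.linalg.lstsq(A,P[:,2],rcond=None);
r=abs(A@s-P[:,2]);P=P[r<3];A=A[r<3];s,*_=np.linalg.lstsq(A,P[:,2],rcond=None)
print('plane',s,np.degrees(np.arctan(np.hypot(*s[:2]))))
h=hull(P);h=h[(h[:,0]>10)];print(circ(h),circ(h,73.8))
h=hull(P);d=np.hypot(h[:,0],h[:,1]);print(circ(h[d>68],73.8))
E
sed -i 's/else r0)/else r0)/' h.py; python3 inhand.py
```

```text
[ 572.11260919 -147.80590311  168.94567111] [ 0.05099705  0.06190576 -3.18882806] 0.30780973312595544
plane [-1.35411209e-03 -2.54089956e-03  8.58752649e+00] 0.1649655276151715
(array([3.600e-01, 7.000e-02, 7.379e+01]), np.float64(0.16), 30) (array([ 0.35,  0.08, 50.  ]), np.float64(0.16), 30)
(array([ 0.41,  0.22, 50.  ]), np.float64(0.21), 49)
```

View pics/wlift.png

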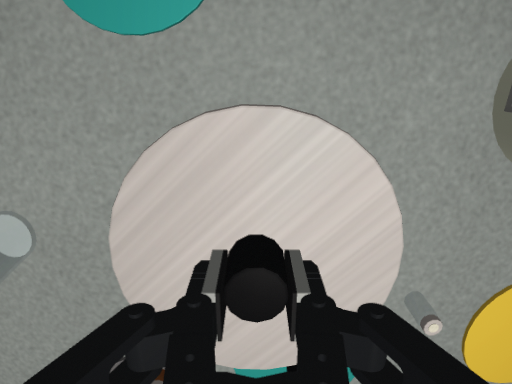

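The lid is level in the hand. Its centre is at tool (0.4,0.1) and its flange top is 8.6 mm below the TCP. Next is the carry to the canister.

```bash
python3 -c "
from h import *
rel([573.3,147.95,188])"
```

```text
at [ 572.2 -147.8  168.7] rel [ 72.  286.9 -19.3] [0. 0. 0.]
```

Call:
{"method": "servo_tool", "body": {"series": "2 8 -10 0 0 0 1;9 36 -19 0 0 0 1;18 72 -19 0 0 0 1;27 108 -19 0 0 0 1;36 144 -19 0 0 0 1;45 180 -19 0 0 0 1;54 216 -19 0 0 0 1;63 252 -19 0 0 0 1;70 278 -19 0 0 0 1;72 287 -19 0 0 0 1;72 287 -19 0 0 0 1;72 287 -19 0 0 0 1;72 287 -19 0 0 0 1"}}

```text
time: 6.35
tcp_pos: [573.3, 146.8, 187.5]
ee_rot: [-0.393, -3.113, 0.002]
contact_force: [0.4, -0.3, -2.2]
opening: 0.313
```

```bash
python3 -c "
from h import *
rel([573.3,147.95,105]);T=tool();c=read_camera('wrist');save(c,'wover')"
```

```text
at [573.3 146.8 187.5] rel [ 0.   1.3 82.5] [0. 0. 0.]
```

View pics/wover.png

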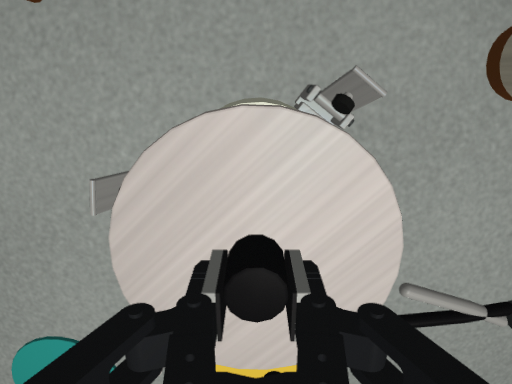

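The lid is over the canister, between the flaps.

Call:
{"method": "servo_tool", "body": {"series": "0 1.3 25 0 0 0 1;0 1.3 50 0 0 0 1;0 1.3 70 0 0 0 1;0 1.3 80 0 0 0 1;0 1.3 80 0 0 0 1;0 1.3 80 0 0 0 1"}}

```text
time: 7.0
tcp_pos: [574.2, 147.5, 108.1]
ee_rot: [-0.395, -3.114, 0.001]
contact_force: [-0.1, 0.4, -2.7]
opening: 0.307
```

```bash
python3 -c "
from h import *
rel([573.3,147.95,85]);T=tool();c=read_camera('wrist');save(c,'wpre');print(read_state()['contact_force'])
c=read_camera('scene');cv2.imwrite('pics/spre.png',cv2.resize(c['img'][120:280,220:370,::-1],None,fx=4,fy=3.5))"
```

```text
at [574.2 147.5 108.1] rel [ 0.9  0.3 23.1] [0. 0. 0.]
[ 1.1559056   0.29822274 -2.83113665]
```

View pics/wpre.png

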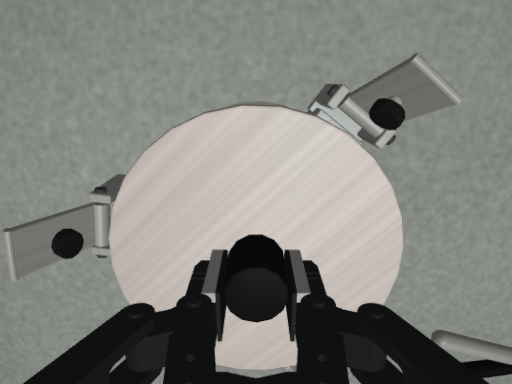

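View pics/spre.png

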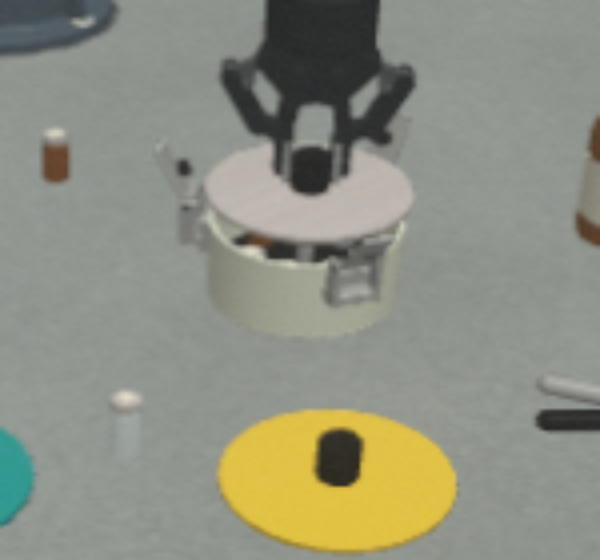

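Alignment looks good with clearance to the flaps, so I'm inserting.

Call:
{"method": "servo_tool", "body": {"series": "0.9 0.3 5 0 0 0 1;0.9 0.3 9 0 0 0 1;0.9 0.3 13 0 0 0 1;0.9 0.3 17 0 0 0 1;0.9 0.3 20 0 0 0 1;0.9 0.3 20 0 0 0 1"}}

```text
time: 7.7
tcp_pos: [573.3, 148.3, 88.1]
ee_rot: [-0.394, -3.115, 0.001]
contact_force: [-1.2, -0.3, -2.7]
opening: 0.312
```

Call:
{"method": "servo_tool", "body": {"series": "0 0 2 0 0 0 1;0 0 3.5 0 0 0 1;0 0 4.5 0 0 0 1;0 0 4.5 0 0 0 1"}}

```text
time: 8.1
tcp_pos: [573.2, 148.3, 83.9]
ee_rot: [-0.394, -3.115, 0.001]
contact_force: [-1.6, -0.3, 0.2]
opening: 0.309
```

Call:
{"method": "servo_tool", "body": {"series": "0 0 0 0 0 0 0;0 0 0 0 0 0 -0.2;0 0 0 0 0 0 -0.2;0 0 -5 0 0 0 -0.2;0 0 -30 0 0 0 -0.2;0 0 -70 0 0 0 -0.2;0 0 -110 0 0 0 0.5;0 0 -110 0 0 0 1;0 0 -110 0 0 0 1;0 0 -110 0 0 0 1;0 0 -110 0 0 0 1"}}

```text
time: 9.2
tcp_pos: [572.3, 148.2, 192.4]
ee_rot: [-0.393, -3.111, 0.002]
contact_force: [-0.3, -1.2, -0.2]
opening: 0.002
```

```bash
python3 - <<'E'
from h import *
T=tool();c=read_camera('wrist');save(c,'wseat');q=cloud(c,T@np.array(c['mount']));np.save('wseat.npy',q);print(T[:3,3],read_state()['contact_force'],read_state()['opening'])
d=np.hypot(q[...,0]-573,q[...,1]-148);I=c['img'].astype(int)
m=(d<82)&(d>25)&(abs(q[...,2]-76)<5);P=q[m]
A=np.c_[P[:,:2]-[573,148],np.ones(len(P))];s,*_=np.linalg.lstsq(A,P[:,2],rcond=None);print('plane',s)
h=hull(P);print(circ(h,73.8),circ(h))
for a0 in (8.3,128.3,-111.7):
  a=np.radians(a0);u=(q[...,0]-573)*np.cos(a)+(q[...,1]-148.1)*np.sin(a);v=-(q[...,0]-573)*np.sin(a)+(q[...,1]-148.1)*np.cos(a)
  m=(abs(v)<16)&(u>80)&(u<135)&(q[...,2]>88);
  print(a0,'v',v[m].min(),v[m].max(),v[m].mean(),'u',u[m].min(),u[m].max(),q[...,2][m].max(), m.sum())
  mm=m&(abs(v)<10);i=np.argsort(u[mm]);print(np.c_[u[mm],q[...,2][mm]][i][::max(1,mm.sum()//10)].round(1).tolist())
E
```

```text
[572.31019983 148.23083241 192.35280742] [-0.53778299  0.31394819  0.48584438] 0.0007101277947084762
plane [-5.17430779e-04  1.04598067e-03  7.53247653e+01]
(array([572.57, 148.57,  50.  ]), np.float64(3.66), 39) (array([572.6 , 148.61,  74.11]), np.float64(3.66), 39)
8.3 v -5.218404203212029 12.473700485816373 5.280318194788113 u 88.55680217016646 102.42946998882806 110.15820239578287 383
[[88.6, 88.2], [90.8, 103.4], [91.4, 103.7], [92.0, 89.9], [92.6, 92.6], [93.2, 93.0], [93.9, 93.4], [94.7, 106.5], [95.4, 96.8], [96.8, 99.5], [100.9, 103.5]]
128.3 v -12.414496546200226 15.804912148437069 1.0950031743995365 u 82.99202442094082 107.88448800378777 128.41287813320466 1625
[[83.0, 101.7], [86.9, 112.9], [89.7, 92.4], [92.7, 112.8], [95.5, 109.1], [97.7, 113.3], [99.7, 116.1], [101.5, 117.2], [103.3, 123.7], [105.0, 127.0], [107.4, 125.5]]
-111.7 v -11.661023024193511 12.514595122353807 -1.158562029080459 u 84.75989123009747 109.40806631857909 127.10152684111208 1609
[[84.8, 103.8], [88.3, 110.3], [89.9, 113.9], [92.5, 108.6], [96.5, 105.7], [98.8, 108.9], [100.6, 113.3], [102.5, 118.6], [104.1, 120.1], [105.9, 123.9], [108.9, 124.4]]
```

View pics/wseat.png

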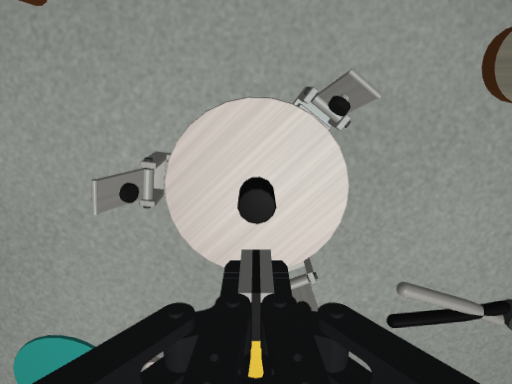

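The lid is seated flat, with the flange top measured at 75.3 all round (a bias of about −0.7). The shut fingers appear at (238–273, 250–290), about 15 mm thick along y. Next I'll plan the flap at −111.7°, jaw axis radial.

```bash
cat > sweep.py <<'E'
from h import *
import sys
C=np.array([572.8,148.2]);W=8
def world(a0,s,z):
    a=np.radians(a0);return [*(C+(85-s)*np.array([np.cos(a),np.sin(a)])),z]
def path():
    out=[(-44,112),(-38,112),(-32,112),(-26,112),(-20,112),(-14,112)]
    for th in np.radians([85,79,73,67,61,55,49,43,37,31,25,20]):
        rho=30+10*(np.pi/2-th)/(np.pi/2)*1.3;rho=min(rho,41)
        out.append((rho*np.cos(th)-2*np.sin(th)-W, 82+rho*np.sin(th)+2*np.cos(th)))
    return out
E
python3 - <<'E'
from sweep import *
rel(world(-111.7,-54,192),yawR(158.3));print([np.round(p,1).tolist() for p in path()])
E
```

```text
at [572.4 148.2 192.4] rel [  17.3 -137.8    0.7] [-0.1 -0.3  7.3]
[[-44, 112], [-38, 112], [-32, 112], [-26, 112], [-20, 112], [-14, 112], [-7.3, 112.8], [-3.9, 113.4], [-0.4, 113.6], [3.2, 113.5], [6.8, 112.9], [10.5, 111.9], [14.1, 110.4], [17.5, 108.6], [20.9, 106.3], [24.0, 103.6], [26.9, 100.5], [29.0, 97.6]]
```

Call:
{"method": "servo_tool", "body": {"series": "4 -30 0 0 0 3 1;8 -65 0 0 0 7.3 1;12 -100 0 0 0 7.3 1;17.3 -137.8 0 0 0 7.3 1;17.3 -137.8 20 0 0 7.3 1;17.3 -137.8 50 0 0 7.3 1;17.3 -137.8 80 0 0 7.3 1;17.3 -137.8 80 0 0 7.3 1;17.3 -137.8 80 0 0 7.3 1"}}

```text
time: 10.15
tcp_pos: [520.5, 19.1, 112.1]
ee_rot: [-0.59, -3.078, 0.003]
contact_force: [0.5, -0.3, 0.5]
opening: 0.0
```

```bash
sed -i 's/rho=30+10.*$/rho=30+16*(np.pi\/2-th)\/(np.pi*70\/180)/' sweep.py
cat >> sweep.py <<'E'
def rows(a0):
    T=tool();y=None
    print(T[:3,3].round(1),read_state()['contact_force'].round(1))
    rad=np.degrees(np.arctan2(T[1,1],T[0,1]));print('tool y angle',rad.round(2))
    for p in path():
        d=T[:3,:3].T@(np.array(world(a0,*p))-T[:3,3]);print('%.1f %.1f %.1f 0 0 0 1;'%tuple(d),end='')
    print()
def img(n):
    c=read_camera('scene');cv2.imwrite('pics/%s.png'%n,cv2.resize(c['img'][120:250,230:370,::-1],None,fx=4.5,fy=4.5,interpolation=cv2.INTER_CUBIC))
E
python3 -c "
from sweep import *
rows(-111.7);img('a1')"
```

```text
[520.5  19.1 112.1] [ 0.5 -0.3  0.5]
tool y angle 68.29
-0.9 10.3 0.0 0 0 0 1;-0.9 16.3 0.0 0 0 0 1;-0.9 22.3 -0.0 0 0 0 1;-0.9 28.3 -0.0 0 0 0 1;-0.9 34.3 -0.0 0 0 0 1;-0.9 40.3 -0.1 0 0 0 1;-0.9 47.0 -1.3 0 0 0 1;-0.9 50.5 -2.4 0 0 0 1;-0.9 54.3 -3.1 0 0 0 1;-0.9 58.2 -3.4 0 0 0 1;-0.9 62.3 -3.1 0 0 0 1;-0.9 66.4 -2.4 0 0 0 1;-0.9 70.6 -1.2 0 0 0 1;-0.9 74.7 0.6 0 0 0 1;-0.9 78.7 2.9 0 0 0 1;-0.9 82.5 5.7 0 0 0 1;-0.9 86.1 9.0 0 0 0 1;-1.0 88.9 12.2 0 0 0 1;
```

View pics/a1.png

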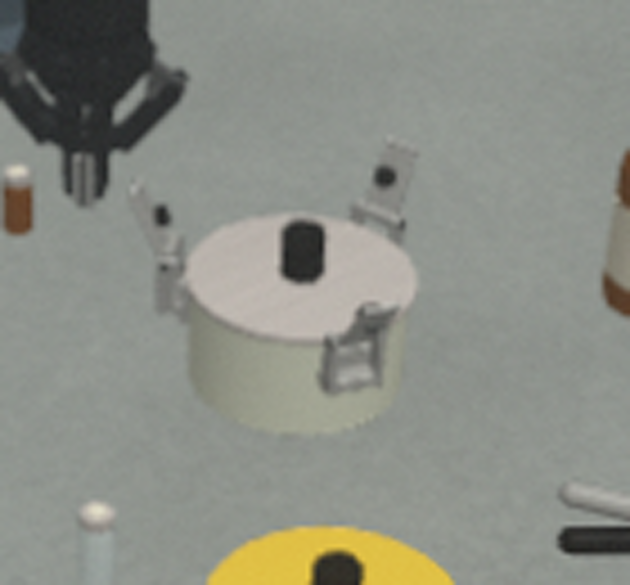

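The fingertip (85,200) is outside the left flap (150,225). I'm starting the sweep to upright.

Call:
{"method": "servo_tool", "body": {"series": "-0.9 10.3 0 0 0 0 1;-0.9 16.3 0 0 0 0 1;-0.9 22.3 0 0 0 0 1;-0.9 28.3 0 0 0 0 1;-0.9 34.3 0 0 0 0 1;-0.9 40.3 0 0 0 0 1;-0.9 46 -1.3 0 0 0 1;-0.9 50 -2.4 0 0 0 1;-0.9 50 -2.4 0 0 0 1"}}

```text
time: 11.1
tcp_pos: [540.6, 66.1, 115.1]
ee_rot: [-0.59, -3.08, 0.001]
contact_force: [-0.1, -0.7, 0.1]
opening: -0.0
```

```bash

python3 -c "
from sweep import *
rows(-111.7);img('a2')"
```

```text
[540.6  66.1 115.1] [-0.1 -0.7  0.1]
tool y angle 68.32
0.4 -40.8 3.2 0 0 0 1;0.4 -34.8 3.1 0 0 0 1;0.4 -28.8 3.1 0 0 0 1;0.4 -22.8 3.1 0 0 0 1;0.4 -16.8 3.1 0 0 0 1;0.4 -10.8 3.1 0 0 0 1;0.4 -4.1 1.9 0 0 0 1;0.4 -0.6 0.8 0 0 0 1;0.4 3.2 0.1 0 0 0 1;0.4 7.1 -0.2 0 0 0 1;0.4 11.2 0.0 0 0 0 1;0.4 15.3 0.8 0 0 0 1;0.4 19.5 2.0 0 0 0 1;0.4 23.6 3.8 0 0 0 1;0.4 27.6 6.1 0 0 0 1;0.3 31.4 8.9 0 0 0 1;0.3 35.0 12.2 0 0 0 1;0.3 37.7 15.4 0 0 0 1;
```

View pics/a2.png

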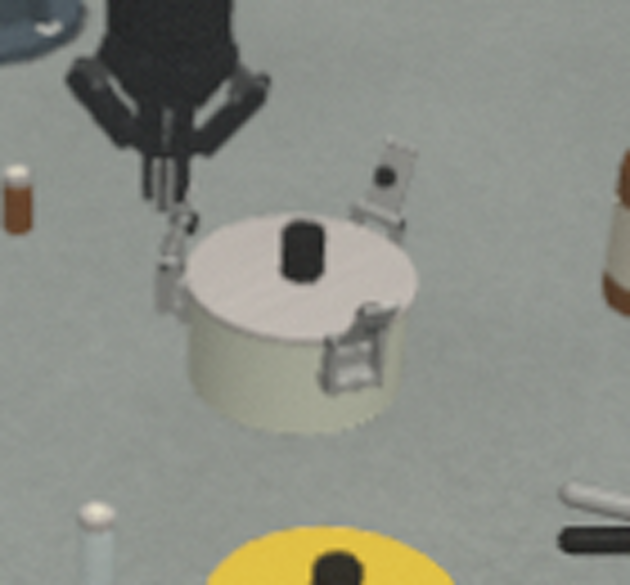

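The flap is past upright (185,215), with the fingers behind it. Continuing down.

Call:
{"method": "servo_tool", "body": {"series": "0.4 3.2 0 0 0 0 1;0.4 7.1 -0.2 0 0 0 1;0.4 11.2 0 0 0 0 1;0.4 15.3 0.8 0 0 0 1;0.4 19.5 2 0 0 0 1;0.4 23.6 3.8 0 0 0 1;0.4 27.6 6.1 0 0 0 1;0.3 31.4 8.9 0 0 0 1;0.3 35 12.2 0 0 0 1;0.3 37.7 15.4 0 0 0 1;0.3 37.7 15.4 0 0 0 1"}}

```text
time: 12.25
tcp_pos: [554.7, 102.0, 99.2]
ee_rot: [-0.591, -3.08, -0.001]
contact_force: [-0.6, -0.0, 0.6]
opening: -0.003
```

```bash

python3 -c "
from sweep import *
rel(world(-111.7,38,94));print(read_state()['contact_force']);img('a3')"
```

```text
at [554.7 102.   99.2] rel [0.2 2.6 5.2] [0. 0. 0.]
[-0.61701083 -0.01273521  0.57605231]
```

View pics/a3.png

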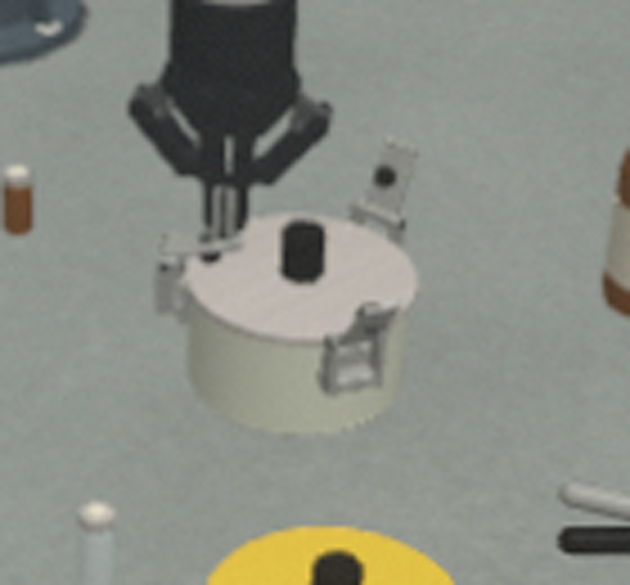

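The flap is nearly down (200,243) and its pad is close to the lid. I'm pressing in small steps.

Call:
{"method": "servo_tool", "body": {"series": "0.2 1 1 0 0 0 1;0.2 2 2 0 0 0 1;0.2 2.6 3 0 0 0 1"}}

```text
time: 12.6
tcp_pos: [555.5, 104.4, 96.5]
ee_rot: [-0.591, -3.081, -0.001]
contact_force: [-1.2, -2.0, 2.0]
opening: -0.002
```

Call:
{"method": "servo_tool", "body": {"series": "0 0 1 0 0 0 1;0 0 1 0 0 0 1"}}

```text
time: 12.8
tcp_pos: [555.6, 104.6, 95.5]
ee_rot: [-0.592, -3.081, -0.002]
contact_force: [-0.6, -0.7, 2.0]
opening: 0.001
```

Call:
{"method": "servo_tool", "body": {"series": "0 0 1 0 0 0 1;0 0 1 0 0 0 1"}}

```text
time: 13.0
tcp_pos: [555.7, 104.8, 94.5]
ee_rot: [-0.592, -3.081, -0.003]
contact_force: [-1.1, -0.8, 2.5]
opening: 0.0
```

Call:
{"method": "servo_tool", "body": {"series": "0 0 1 0 0 0 1;0 0 1 0 0 0 1"}}

```text
time: 13.2
tcp_pos: [555.8, 105.0, 93.6]
ee_rot: [-0.592, -3.081, -0.003]
contact_force: [-1.4, -1.1, 3.9]
opening: -0.004
```

Call:
{"method": "servo_tool", "body": {"series": "0 0 1 0 0 0 1;0 0 1 0 0 0 1"}}

```text
time: 13.4
tcp_pos: [555.9, 105.2, 93.1]
ee_rot: [-0.592, -3.081, -0.004]
contact_force: [-1.2, -0.1, 6.8]
opening: -0.002
```

Call:
{"method": "servo_tool", "body": {"series": "0 0 1 0 0 0 1;0 0 1 0 0 0 1"}}

```text
time: 13.6
tcp_pos: [555.9, 105.2, 92.9]
ee_rot: [-0.592, -3.082, -0.004]
contact_force: [-2.9, -0.5, 8.0]
opening: 0.003
```

Call:
{"method": "servo_tool", "body": {"series": "0 0 1.4 0 0 0 1;0 0 1.4 0 0 0 1;0 0 1.4 0 0 0 1"}}

```text
time: 13.9
tcp_pos: [556.0, 105.3, 92.7]
ee_rot: [-0.592, -3.082, -0.004]
contact_force: [-2.8, -1.4, 11.6]
opening: 0.002
```

Call:
{"method": "servo_tool", "body": {"series": "0 0 1.3 0 0 0 1;0 0 1.3 0 0 0 1;0 0 1.3 0 0 0 1;0 0 1.3 0 0 0 1;0 0 1.3 0 0 0 1"}}

```text
time: 14.4
tcp_pos: [556.0, 105.3, 92.7]
ee_rot: [-0.592, -3.083, -0.004]
contact_force: [-2.6, -0.6, 12.0]
opening: 0.004
```

Call:
{"method": "servo_tool", "body": {"series": "0 0 -2 0 0 0 1;0 0 -10 0 0 0 1;0 0 -50 0 0 0 1;0 0 -95 0 0 0 1;0 0 -95 0 0 0 1"}}

```text
time: 14.9
tcp_pos: [560.6, 105.2, 193.5]
ee_rot: [0.59, 3.075, 0.008]
contact_force: [0.9, -0.6, -0.4]
opening: -0.002
```

```bash

python3 -c "
from sweep import *
T=tool();rel(world(8.3,-60,192),yawR(98.3));c=read_camera('wrist');save(c,'w4');img('a4')
q=cloud(c,T@np.array(c['mount']))
a=np.radians(-111.7);u=(q[...,0]-572.8)*np.cos(a)+(q[...,1]-148.2)*np.sin(a);v=-(q[...,0]-572.8)*np.sin(a)+(q[...,1]-148.2)*np.cos(a)
m=(abs(v)<9)&(u>38)&(u<82)&(q[...,2]>80)&(q[...,2]<110);print(m.sum(),np.polyfit(85-u[m],q[...,2][m],1))
"
```

```text
at [560.6 105.2 193.5] rel [-120.9  117.     3.4] [ 0.6  0.3 60. ]
1315 [ 0.16188681 85.57653204]
```

View pics/w4.png

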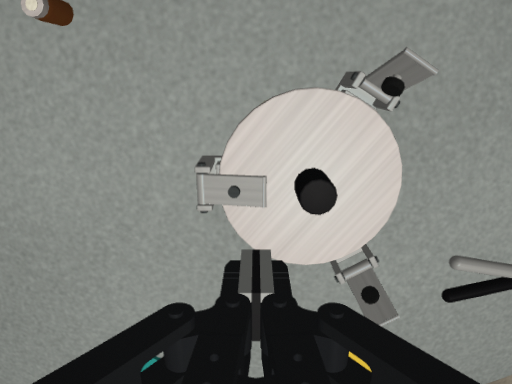

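View pics/a4.png

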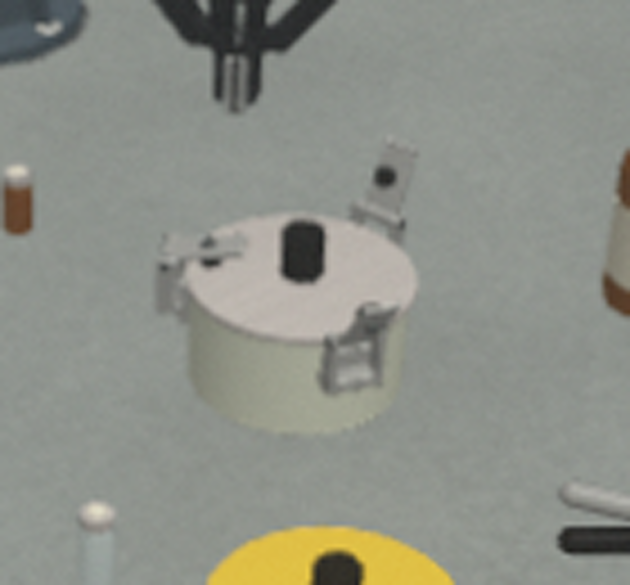

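Flap −111.7° stays down at about 0.16 rad. Next is the flap at 8.3°.

Call:
{"method": "servo_tool", "body": {"series": "-15 15 0 0 0 8 1;-30 29 0 0 0 16 1;-45 44 0 0 0 24 1;-60 58 0 0 0 32 1;-75 73 0 0 0 40 1;-90 88 2 0 0 48 1;-106 103 3 0 0 56 1;-121 117 3.4 0.6 0.3 60 1;-121 117 3.4 0.6 0.3 60 1;-121 117 3.4 0.6 0.3 60 1;-121 117 3.4 0.6 0.3 60 1"}}

```text
time: 16.1
tcp_pos: [711.0, 168.7, 184.6]
ee_rot: [-2.048, -2.369, 0.013]
contact_force: [-0.2, -0.3, 0.4]
opening: 0.002
```

```bash

python3 -c "
from sweep import *
T=tool();rel(world(8.3,-60,112),yawR(98.3))"
```

```text
at [711.  168.7 184.6] rel [-0.5  6.2 72.5] [-0.7 -0.1 -0. ]
```

Call:
{"method": "servo_tool", "body": {"series": "-0.5 6 0 0 0 0 1;-0.5 6 30 -0.7 0 0 1;-0.5 6 60 -0.7 0 0 1;-0.5 6 72 -0.7 0 0 1;-0.5 6 72 -0.7 0 0 1"}}

```text
time: 16.6
tcp_pos: [714.2, 168.7, 110.0]
ee_rot: [-2.051, -2.372, 0.005]
contact_force: [0.3, -0.1, -0.0]
opening: 0.005
```

```bash

python3 -c "
from sweep import *
rows(8.3);img('b1')"
```

```text
[714.2 168.7 110. ] [ 0.3 -0.1 -0. ]
tool y angle 8.3
0.1 -13.9 -1.9 0 0 0 1;0.1 -19.9 -1.8 0 0 0 1;0.1 -25.9 -1.8 0 0 0 1;0.1 -31.9 -1.8 0 0 0 1;0.1 -37.9 -1.7 0 0 0 1;0.1 -43.9 -1.7 0 0 0 1;0.1 -50.6 -2.8 0 0 0 1;0.1 -54.2 -3.9 0 0 0 1;0.1 -57.9 -4.6 0 0 0 1;0.1 -61.9 -4.8 0 0 0 1;0.1 -65.9 -4.6 0 0 0 1;0.1 -70.1 -3.8 0 0 0 1;0.1 -74.2 -2.5 0 0 0 1;0.1 -78.3 -0.7 0 0 0 1;0.1 -82.3 1.6 0 0 0 1;0.1 -86.1 4.5 0 0 0 1;0.1 -89.7 7.8 0 0 0 1;0.1 -92.4 11.0 0 0 0 1;
```

View pics/b1.png

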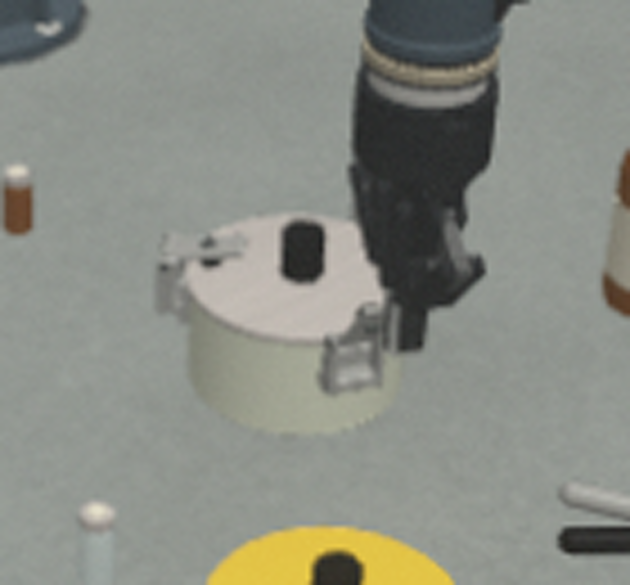

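The fingertip (405,345) is outside the front flap (370,320). I'm sweeping it.

Call:
{"method": "servo_tool", "body": {"series": "0.1 -10 -1 0 0 0 1;0.1 -16 -1.8 0 0 0 1;0.1 -21 -1.8 0 0 0 1;0.1 -26 -1.8 0 0 0 1;0.1 -32 -1.8 0 0 0 1;0.1 -38 -1.7 0 0 0 1;0.1 -44 -1.7 0 0 0 1;0.1 -49.5 -2.8 0 0 0 1;0.1 -54.2 -3.9 0 0 0 1;0.1 -54.2 -3.9 0 0 0 1"}}

```text
time: 17.65
tcp_pos: [670.7, 162.2, 125.0]
ee_rot: [2.047, 2.366, 0.027]
contact_force: [4.7, 1.6, 19.9]
opening: 0.001
```

```bash

python3 -c "
from sweep import *
rows(8.3);img('b2')"
```

```text
[670.7 162.2 125. ] [ 4.7  1.6 19.9]
tool y angle 8.29
0.3 29.8 13.7 0 0 0 1;0.3 23.8 13.6 0 0 0 1;0.3 17.8 13.4 0 0 0 1;0.3 11.8 13.3 0 0 0 1;0.3 5.8 13.2 0 0 0 1;0.3 -0.2 13.0 0 0 0 1;0.3 -6.9 11.7 0 0 0 1;0.3 -10.4 10.5 0 0 0 1;0.3 -14.1 9.7 0 0 0 1;0.3 -18.1 9.4 0 0 0 1;0.3 -22.1 9.6 0 0 0 1;0.3 -26.3 10.2 0 0 0 1;0.3 -30.5 11.4 0 0 0 1;0.3 -34.6 13.0 0 0 0 1;0.3 -38.7 15.3 0 0 0 1;0.3 -42.6 18.0 0 0 0 1;0.3 -46.2 21.3 0 0 0 1;0.3 -49.0 24.4 0 0 0 1;
```

View pics/b2.png

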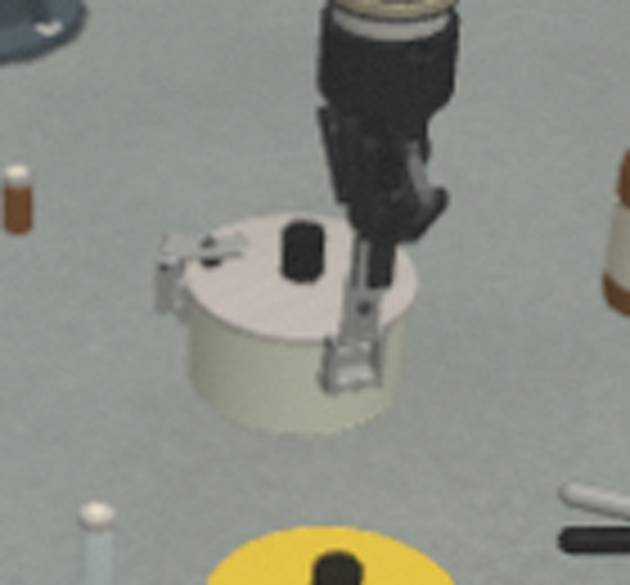

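Something is catching: the tool rode up to z=125 with 20 N of upward force. I'll look closely before moving.

```bash

python3 - <<'E'
from sweep import *
T=tool();print(T[:3,:3].round(3));c=read_camera('wrist');save(c,'b3w')
s=read_camera('scene');cv2.imwrite('pics/b3s.png',cv2.resize(s['img'][155:225,280:350,::-1],None,fx=8,fy=8,interpolation=cv2.INTER_CUBIC))
M=np.array(s['world_to_cam']);K=np.array(s['mtx'])
def proj(p):
    q=M[:3,:3]@p+M[:3,3];x,y=q[0]/-q[2],-q[1]/-q[2];r=1+s['k1']*(x*x+y*y)
    return ((K[0,0]*x*r+K[0,2]-280)*8).round(),((K[1,1]*y*r+K[1,2]-155)*8).round()
print('tip',proj(T[:3,3]),'pin',proj(np.array(world(8.3,0,82))))
for th in (1.2,1.4,1.57,1.8,2.0,2.2):print(th,proj(np.array(world(8.3,50*np.cos(th),82+50*np.sin(th)))),proj(np.array(world(8.3,26*np.cos(th),82+26*np.sin(th)))))
q=cloud(s)
a=np.radians(8.3);u=(q[...,0]-572.8)*np.cos(a)+(q[...,1]-148.2)*np.sin(a);v=-(q[...,0]-572.8)*np.sin(a)+(q[...,1]-148.2)*np.cos(a)
m=(abs(v)<18)&(u>50)&(u<135)&(q[...,2]>88);
vv,uu=np.where(m)
for r in range(vv.min(),vv.max()+1,2):
    k=vv==r;print(r,[(int(cc),float((85-u[r,cc]).round()),float(v[r,cc].round()),float(q[r,cc,2].round())) for cc in uu[k][::3]])
E
```

```text
[[-0.144  0.989  0.021]
 [ 0.99   0.144  0.005]
 [ 0.001  0.021 -1.   ]]
tip (np.float64(250.0), np.float64(227.0)) pin (np.float64(225.0), np.float64(312.0))
1.2 (np.float64(212.0), np.float64(169.0)) (np.float64(218.0), np.float64(238.0))
1.4 (np.float64(224.0), np.float64(176.0)) (np.float64(225.0), np.float64(242.0))
1.57 (np.float64(235.0), np.float64(187.0)) (np.float64(230.0), np.float64(248.0))
1.8 (np.float64(249.0), np.float64(208.0)) (np.float64(237.0), np.float64(259.0))
2.0 (np.float64(261.0), np.float64(231.0)) (np.float64(243.0), np.float64(271.0))
2.2 (np.float64(270.0), np.float64(258.0)) (np.float64(248.0), np.float64(284.0))
58 [(316, 2.0, -6.0, 458.0), (319, -5.0, -2.0, 460.0), (322, -8.0, 4.0, 460.0), (325, -8.0, 12.0, 459.0), (328, -12.0, 17.0, 460.0)]
60 [(315, -15.0, -17.0, 460.0), (318, -16.0, -9.0, 459.0), (321, -15.0, -1.0, 458.0), (324, -18.0, 4.0, 459.0), (327, -20.0, 11.0, 458.0), (330, -23.0, 17.0, 459.0)]
62 [(317, -20.0, -14.0, 456.0), (320, -27.0, -10.0, 458.0), (323, -21.0, 1.0, 455.0), (326, -26.0, 6.0, 456.0), (329, -26.0, 13.0, 455.0), (332, -32.
[... 7643 characters left out ...]
0)]
180 [(307, -6.0, -9.0, 132.0), (310, -23.0, -10.0, 143.0), (313, -26.0, -2.0, 143.0), (316, -29.0, 5.0, 144.0)]
182 [(306, -3.0, -11.0, 125.0), (309, -20.0, -11.0, 135.0), (312, -30.0, -7.0, 140.0), (315, -28.0, 3.0, 137.0)]
184 [(306, -7.0, -12.0, 121.0), (309, -18.0, -9.0, 128.0), (312, -20.0, -1.0, 127.0)]
186 [(306, -4.0, -10.0, 112.0), (309, -10.0, -5.0, 115.0), (312, -10.0, 4.0, 113.0)]
188 [(306, -8.0, -12.0, 109.0), (309, -8.0, -3.0, 107.0), (312, -5.0, 7.0, 103.0)]
190 [(306, -6.0, -10.0, 101.0), (309, -8.0, -2.0, 101.0), (312, -7.0, 7.0, 98.0)]
192 [(305, -2.0, -11.0, 92.0), (308, -7.0, -4.0, 94.0), (311, -7.0, 5.0, 92.0), (315, -6.0, 17.0, 89.0)]
194 [(305, -5.0, -12.0, 88.0)]
```

View pics/b3w.png

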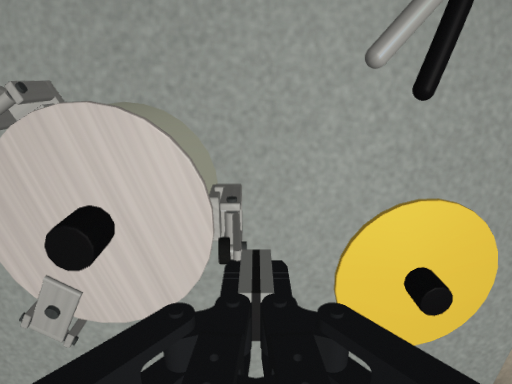

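View pics/b3s.png

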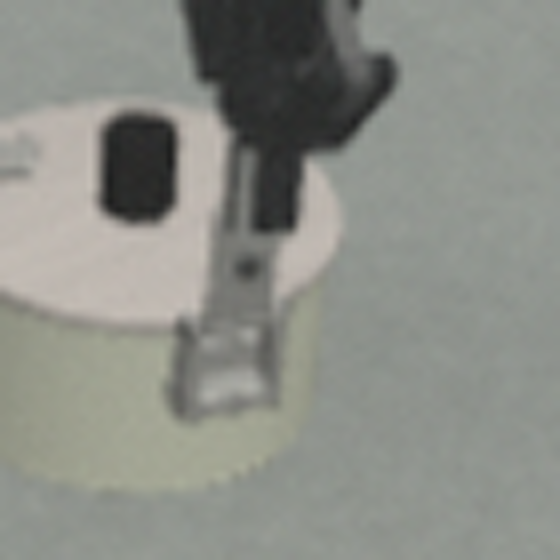

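```bash

python3 - <<'E'
from sweep import *
s=read_state()
for k,v in s.items(): print(k,np.round(v,3))
E
```

```text
time 17.8
joint_positions [ 0.074  0.726  1.361  0.003  1.034 -0.072]
qvel [-0.001  0.001  0.     0.    -0.001  0.001]
tau [ -0.217 -35.739  -7.177  -0.272   1.279   0.   ]
tcp_pos [670.753 162.138 125.033]
ee_rot [2.047 2.366 0.027]
contact_force [ 4.822  1.637 20.316]
ft_torque [ 0.216 -0.67   0.026]
opening -0.001
```

Call:
{"method": "servo_tool", "body": {"series": "0 0 -3 0 0 0 1;0 4 -8 0 0 0 1"}}

```text
time: 18.0
tcp_pos: [674.7, 162.7, 135.1]
ee_rot: [2.046, 2.366, 0.028]
contact_force: [0.1, 1.3, 0.7]
opening: 0.003
```

Call:
{"method": "servo_tool", "body": {"series": "0 20 -30 0 0 0 1;0 45 -50 0 0 0 1;0 45 -50 0 0 0 1;0 45 -50 0 0 0 1"}}

```text
time: 18.4
tcp_pos: [716.9, 168.9, 185.0]
ee_rot: [2.047, 2.367, 0.025]
contact_force: [-0.3, -0.5, -0.5]
opening: -0.002
```

```bash

python3 - <<'E'
from sweep import *
T=tool();c=read_camera('wrist');save(c,'b4w')
np.save('b4.npy',cloud(c,T@np.array(c['mount'])))
rel(world(8.3,-60,112),yawR(98.3));img('b4')
q=np.load('b4.npy')
a=np.radians(8.3);u=(q[...,0]-572.8)*np.cos(a)+(q[...,1]-148.2)*np.sin(a);v=-(q[...,0]-572.8)*np.sin(a)+(q[...,1]-148.2)*np.cos(a)
m=(abs(v)<14)&(u>70)&(u<125)&(q[...,2]>88)&(q[...,2]<150)
z=q[...,2]
for h in range(88,140,4):
    k=m&(abs(z-h)<2)
    if k.sum():print(h,k.sum(),(85-u[k]).min().round(1),(85-u[k]).max().round(1),v[k].min().round(1),v[k].max().round(1))
E
```

```text
at [715.8 168.8 183.9] rel [ 0.1 -0.7 71.9] [ 1.  -0.1 -0. ]
88 15 -5.0 -2.3 -1.6 12.4
92 19 -5.0 -1.9 -10.7 12.3
96 26 -5.2 -2.9 -10.5 12.3
100 20 -5.5 -2.7 -9.8 12.4
104 27 -8.6 -2.3 -8.8 12.5
108 73 -8.7 5.0 -11.2 12.3
112 149 -8.9 5.4 -10.3 12.1
116 76 -6.9 4.7 -10.7 12.5
120 50 -7.0 -3.3 -10.9 12.2
124 58 -7.3 -3.4 -10.9 12.4
128 92 -7.6 -3.0 -12.0 12.1
132 187 -7.6 -3.5 -12.0 12.1
```

View pics/b4w.png

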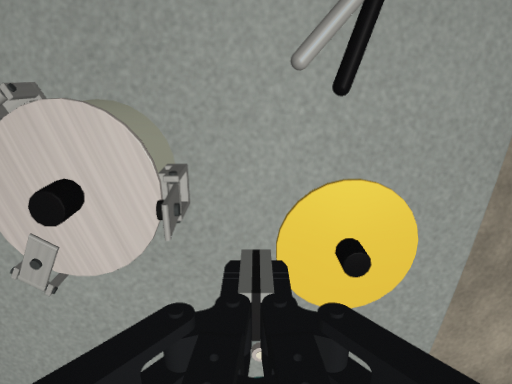

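View pics/b4.png

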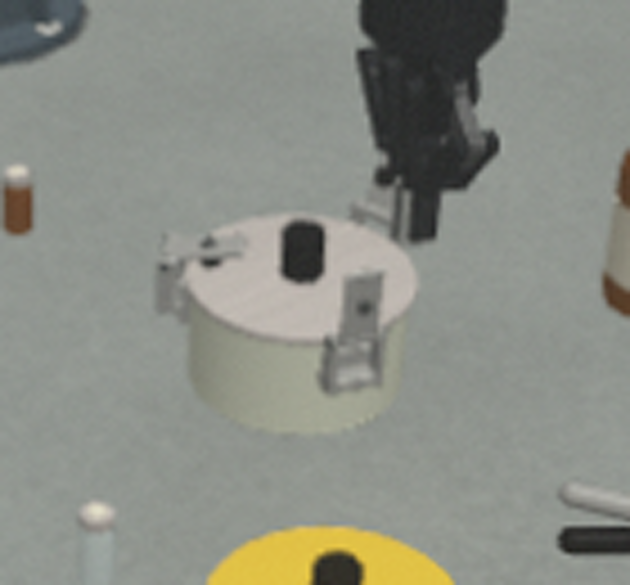

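The flap now stands near upright at about 1.65 rad. Its end had most likely caught under the ledge where the finger backing is wider than the pads. I'll redo it with the tip much lower, so the flap end meets plain finger.

```bash
cat >> sweep.py <<'E'
def path():
    out=[(s,103) for s in (-40,-34,-29,-25,-21,-17,-13)]
    for th in np.radians([83,77,71,65,59,53,47,42,37,32,27,23,20]):
        rho=22+25*(np.pi/2-th)/(np.pi*70/180)
        out.append((rho*np.cos(th)-2*np.sin(th)-W, 82+rho*np.sin(th)+2*np.cos(th)))
    return out
E
python3 -c "
from sweep import *
print([np.round(p,1).tolist() for p in path()])
rel(world(8.3,-50,103),yawR(98.3))"
```

```text
[[-40, 103], [-34, 103], [-29, 103], [-25, 103], [-21, 103], [-17, 103], [-13, 103], [-7.0, 106.6], [-4.0, 108.4], [-0.5, 109.9], [3.3, 110.9], [7.3, 111.4], [11.6, 111.3], [16.0, 110.7], [19.8, 109.7], [23.5, 108.2], [27.2, 106.3], [30.7, 104.0], [33.5, 101.8], [35.5, 100.0]]
at [715.4 168.8 183.5] rel [  0.1 -10.4  80.4] [ 0.9 -0.1 -0. ]
```

Call:
{"method": "servo_tool", "body": {"series": "0 -4 20 0.9 0 0 1;0 -8 50 0.9 0 0 1;0 -10.4 75 0.9 0 0 1;0 -10.4 80 0.9 0 0 1;0 -10.4 80 0.9 0 0 1"}}

```text
time: 19.0
tcp_pos: [704.2, 167.4, 100.3]
ee_rot: [-2.052, -2.372, 0.004]
contact_force: [0.7, -0.1, 1.1]
opening: 0.001
```

```bash

python3 -c "
from sweep import *
rows(8.3)"
```

```text
[704.2 167.4 100.3] [ 0.7 -0.1  1.1]
tool y angle 8.29
-0.0 -7.8 -2.7 0 0 0 1;-0.0 -13.8 -2.7 0 0 0 1;-0.0 -18.8 -2.6 0 0 0 1;-0.0 -22.8 -2.6 0 0 0 1;-0.1 -26.8 -2.6 0 0 0 1;-0.1 -30.8 -2.6 0 0 0 1;-0.1 -34.8 -2.5 0 0 0 1;-0.0 -40.8 -6.1 0 0 0 1;-0.0 -43.9 -7.9 0 0 0 1;-0.0 -47.3 -9.3 0 0 0 1;-0.0 -51.1 -10.3 0 0 0 1;-0.0 -55.1 -10.8 0 0 0 1;-0.0 -59.4 -10.7 0 0 0 1;-0.0 -63.8 -10.1 0 0 0 1;-0.0 -67.6 -9.0 0 0 0 1;-0.0 -71.3 -7.6 0 0 0 1;-0.0 -75.0 -5.7 0 0 0 1;-0.1 -78.5 -3.3 0 0 0 1;-0.1 -81.3 -1.1 0 0 0 1;-0.1 -83.2 0.8 0 0 0 1;
```

Call:
{"method": "servo_tool", "body": {"series": "0 -7.8 -2.6 0 0 0 1;0 -13.8 -2.6 0 0 0 1;0 -18.8 -2.6 0 0 0 1;0 -22.8 -2.6 0 0 0 1;0 -26.8 -2.6 0 0 0 1"}}

```text
time: 19.5
tcp_pos: [677.7, 163.6, 103.8]
ee_rot: [-2.052, -2.373, 0.002]
contact_force: [3.8, 0.7, -0.2]
opening: 0.003
```

Call:
{"method": "servo_tool", "body": {"series": "0 -4 0 0 0 0 1;0 -8 -1 0 0 0 1"}}

```text
time: 19.7
tcp_pos: [671.3, 162.5, 105.3]
ee_rot: [-2.054, -2.375, -0.003]
contact_force: [4.9, 0.4, -2.0]
opening: -0.002
```

```bash

python3 -c "
from sweep import *
rows(8.3);img('b5')"
```

```text
[671.3 162.5 105.3] [ 4.9  0.4 -2. ]
tool y angle 8.29
0.1 25.5 2.3 0 0 0 1;0.1 19.5 2.3 0 0 0 1;0.1 14.5 2.3 0 0 0 1;0.1 10.5 2.3 0 0 0 1;0.1 6.5 2.3 0 0 0 1;0.0 2.5 2.3 0 0 0 1;0.0 -1.5 2.3 0 0 0 1;0.1 -7.5 -1.3 0 0 0 1;0.1 -10.6 -3.2 0 0 0 1;0.1 -14.0 -4.6 0 0 0 1;0.1 -17.8 -5.6 0 0 0 1;0.1 -21.8 -6.1 0 0 0 1;0.1 -26.1 -6.1 0 0 0 1;0.1 -30.5 -5.5 0 0 0 1;0.1 -34.3 -4.4 0 0 0 1;0.1 -38.0 -3.0 0 0 0 1;0.0 -41.7 -1.1 0 0 0 1;0.0 -45.3 1.2 0 0 0 1;0.0 -48.0 3.4 0 0 0 1;0.0 -50.0 5.3 0 0 0 1;
```

View pics/b5.png

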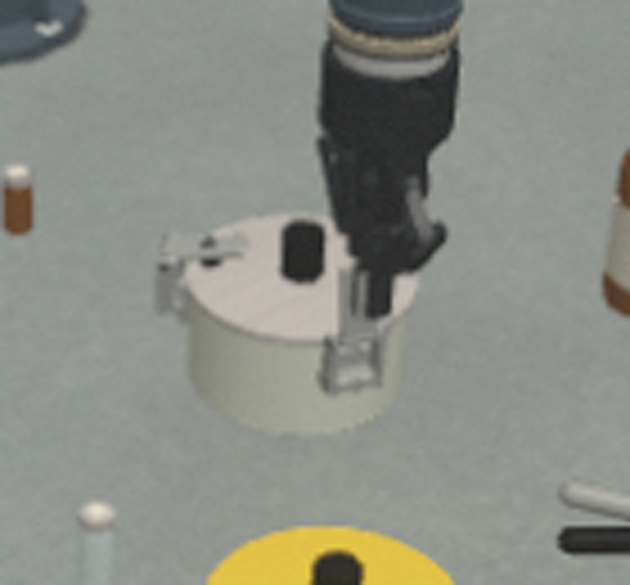

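The finger now pushes the flap with about 5 N and is clean. Continuing.

Call:
{"method": "servo_tool", "body": {"series": "0.1 -4 0 0 0 0 1;0.1 -7.5 -1.3 0 0 0 1;0.1 -10.6 -3.2 0 0 0 1;0.1 -14 -4.6 0 0 0 1;0.1 -17.8 -5.6 0 0 0 1;0.1 -21.8 -6.1 0 0 0 1"}}

```text
time: 20.35
tcp_pos: [648.7, 159.3, 112.0]
ee_rot: [-2.054, -2.375, -0.001]
contact_force: [4.7, 0.3, 0.2]
opening: 0.003
```

Call:
{"method": "servo_tool", "body": {"series": "0 -4.3 0 0 0 0 1;0 -8.7 0.6 0 0 0 1;0 -12.5 1.7 0 0 0 1;0 -16.2 3.1 0 0 0 1"}}

```text
time: 20.75
tcp_pos: [632.3, 156.9, 109.0]
ee_rot: [-2.054, -2.375, -0.001]
contact_force: [3.8, 1.4, 1.3]
opening: 0.002
```

```bash

python3 -c "
from sweep import *
rows(8.3)"
```

```text
[632.3 156.9 109. ] [3.8 1.4 1.3]
tool y angle 8.3
-0.1 64.9 5.9 0 0 0 1;-0.1 58.9 6.0 0 0 0 1;-0.1 53.9 6.0 0 0 0 1;-0.1 49.9 6.0 0 0 0 1;-0.1 45.9 6.0 0 0 0 1;-0.1 41.9 6.0 0 0 0 1;-0.1 37.9 6.0 0 0 0 1;-0.1 31.9 2.4 0 0 0 1;-0.1 28.9 0.6 0 0 0 1;-0.1 25.4 -0.9 0 0 0 1;-0.1 21.6 -1.9 0 0 0 1;-0.1 17.6 -2.4 0 0 0 1;-0.1 13.3 -2.4 0 0 0 1;-0.1 8.9 -1.7 0 0 0 1;-0.1 5.2 -0.7 0 0 0 1;-0.1 1.4 0.8 0 0 0 1;-0.1 -2.3 2.7 0 0 0 1;-0.1 -5.8 5.0 0 0 0 1;-0.1 -8.6 7.2 0 0 0 1;-0.1 -10.6 9.0 0 0 0 1;
```

Call:
{"method": "servo_tool", "body": {"series": "0 -3 2.7 0 0 0 1;0 -6.5 5 0 0 0 1;0 -9.5 7.2 0 0 0 1;0 -12.5 9 0 0 0 1;0 -13 10 0 0 0 1"}}

```text
time: 21.25
tcp_pos: [617.8, 155.0, 98.5]
ee_rot: [-2.052, -2.374, 0.003]
contact_force: [1.7, -0.5, 2.1]
opening: 0.002
```

Call:
{"method": "servo_tool", "body": {"series": "0 0 1 0 0 0 1;0 0 2 0 0 0 1"}}

```text
time: 21.45
tcp_pos: [616.8, 154.8, 96.2]
ee_rot: [-2.051, -2.372, 0.005]
contact_force: [0.2, -0.1, 3.6]
opening: 0.001
```

```bash

python3 -c "
from sweep import *
rel(world(8.3,39,94));img('b6')"
```

```text
at [616.8 154.8  96.2] rel [-0.2  1.6  2.1] [0. 0. 0.]
```

View pics/b6.png

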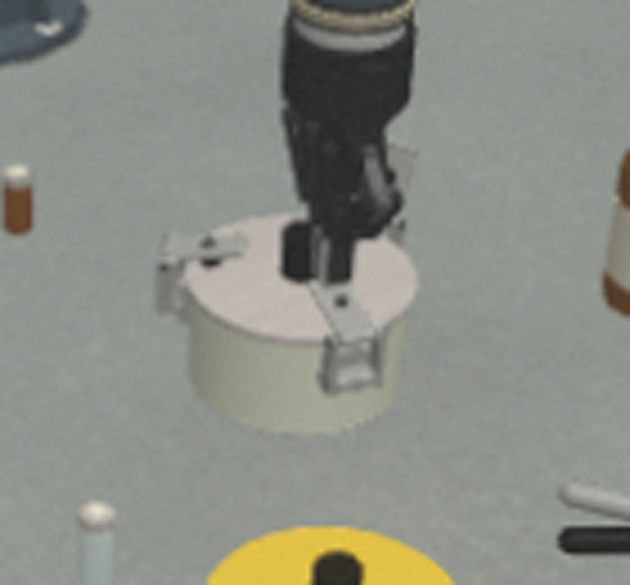

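Call:
{"method": "servo_tool", "body": {"series": "0 1 1 0 0 0 1;0 2 1 0 0 0 1"}}

```text
time: 21.7
tcp_pos: [616.8, 154.9, 94.4]
ee_rot: [-2.049, -2.37, 0.011]
contact_force: [-1.9, -0.2, 4.0]
opening: -0.003
```

Call:
{"method": "servo_tool", "body": {"series": "0 0 1 0 0 0 1;0 0 1 0 0 0 1"}}

```text
time: 21.9
tcp_pos: [616.5, 154.9, 93.1]
ee_rot: [-2.048, -2.37, 0.012]
contact_force: [-0.9, -1.0, 3.0]
opening: -0.001
```

Call:
{"method": "servo_tool", "body": {"series": "0 0 1 0 0 0 1;0 0 1 0 0 0 1"}}

```text
time: 22.1
tcp_pos: [616.3, 154.9, 91.8]
ee_rot: [-2.048, -2.37, 0.013]
contact_force: [-1.5, -0.2, 1.5]
opening: -0.001
```

Call:
{"method": "servo_tool", "body": {"series": "0 2 1 0 0 0 1;0 2 1 0 0 0 1"}}

```text
time: 22.3
tcp_pos: [618.2, 155.2, 90.5]
ee_rot: [-2.048, -2.369, 0.013]
contact_force: [-1.0, -0.9, 0.6]
opening: -0.001
```

Call:
{"method": "servo_tool", "body": {"series": "0 2 1 0 0 0 1;0 2 1 0 0 0 1"}}

```text
time: 22.5
tcp_pos: [620.2, 155.7, 89.3]
ee_rot: [-2.048, -2.369, 0.013]
contact_force: [-1.3, -0.7, 3.4]
opening: 0.001
```

Call:
{"method": "servo_tool", "body": {"series": "0 1 1 0 0 0 1;0 1 1 0 0 0 1"}}

```text
time: 22.7
tcp_pos: [620.5, 155.7, 88.6]
ee_rot: [-2.047, -2.368, 0.015]
contact_force: [-3.6, -0.1, 6.2]
opening: -0.0
```

Call:
{"method": "servo_tool", "body": {"series": "0 0 1 0 0 0 1;0 0 1 0 0 0 1"}}

```text
time: 22.9
tcp_pos: [620.5, 155.7, 88.6]
ee_rot: [-2.047, -2.369, 0.015]
contact_force: [-3.5, -0.2, 7.6]
opening: -0.002
```

Call:
{"method": "servo_tool", "body": {"series": "0 0 1.2 0 0 0 1;0 0 1.2 0 0 0 1"}}

```text
time: 23.1
tcp_pos: [620.5, 155.7, 88.5]
ee_rot: [-2.047, -2.369, 0.015]
contact_force: [-3.8, -1.3, 8.6]
opening: -0.001
```

Call:
{"method": "servo_tool", "body": {"series": "0 0 1.5 0 0 0 1;0 0 1.5 0 0 0 1;0 0 1.5 0 0 0 1"}}

```text
time: 23.4
tcp_pos: [620.5, 155.7, 88.5]
ee_rot: [-2.047, -2.369, 0.015]
contact_force: [-4.5, 0.2, 10.6]
opening: 0.0
```

Call:
{"method": "servo_tool", "body": {"series": "0 0 1.6 0 0 0 1;0 0 1.6 0 0 0 1;0 0 1.6 0 0 0 1;0 0 1.6 0 0 0 1"}}

```text
time: 23.8
tcp_pos: [620.5, 155.7, 88.5]
ee_rot: [-2.047, -2.37, 0.015]
contact_force: [-3.5, -1.3, 11.5]
opening: -0.003
```

Call:
{"method": "servo_tool", "body": {"series": "0 0 -2 0 0 0 1;0 0 -10 0 0 0 1;0 0 -50 0 0 0 1;0 0 -98 0 0 0 1;0 0 -98 0 0 0 1;0 0 -98 0 0 0 1"}}

```text
time: 24.4
tcp_pos: [623.2, 155.9, 188.4]
ee_rot: [-2.049, -2.372, 0.009]
contact_force: [-0.6, 0.6, 0.2]
opening: -0.002
```

```bash
cat >> sweep.py <<'E'
def look(n):
    T=tool();c=read_camera('wrist');save(c,n);q=cloud(c,T@np.array(c['mount']))
    for a0 in (-111.7,8.3,128.3):
        a=np.radians(a0);u=(q[...,0]-572.8)*np.cos(a)+(q[...,1]-148.2)*np.sin(a);v=-(q[...,0]-572.8)*np.sin(a)+(q[...,1]-148.2)*np.cos(a)
        m=(abs(v)<9)&(u>38)&(u<80)&(q[...,2]>80)&(q[...,2]<105);print(a0,m.sum(),np.polyfit(85-u[m],q[...,2][m],1) if m.sum()>50 else '')
    d=np.hypot(q[...,0]-572.8,q[...,1]-148.2)
    m=(d<72)&(d>25)&(abs(q[...,2]-75.5)<3);P=q[m];A=np.c_[P[:,:2]-C,np.ones(len(P))];print('lid',m.sum(),np.linalg.lstsq(A,P[:,2],rcond=None)[0].round(4))
E
python3 -c "
from sweep import *
look('b7');rel(world(128.3,-55,190),yawR(38.3));"
```

```text
-111.7 911 [ 0.15504555 85.78186444]
8.3 1265 [6.14245221e-02 8.55628690e+01]
128.3 1 
lid 19068 [2.0000e-04 1.9000e-03 7.5203e+01]
at [621.9 155.8 186.6] rel [ 121.  -119.6   -1.6] [-0.7  0.3 60.1]
```

View pics/b7.png

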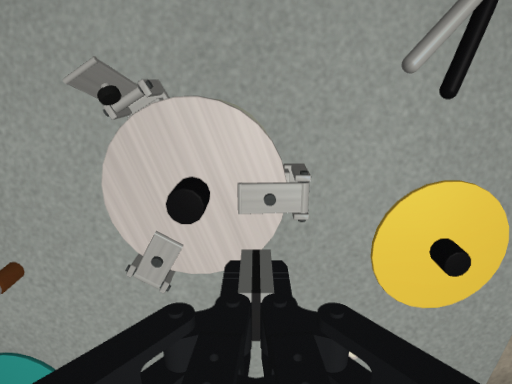

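Both folded flaps hold at about 0.155 and 0.06 rad. On to the last one, at 128.3°.

Call:
{"method": "servo_tool", "body": {"series": "15 -15 -5 0 0 8 1;30 -30 -5 0 0 16 1;45 -45 -5 0 0 24 1;60 -60 -5 0 0 32 1;75 -75 -5 0 0 40 1;90 -90 -5 0 0 48 1;106 -105 -3 0 0 55 1;121 -119.6 -2 -0.7 0.3 60 1;121 -119.6 -2 -0.7 0.3 60 1;121 -119.6 -2 -0.7 0.3 60 1"}}

```text
time: 25.45
tcp_pos: [485.5, 258.0, 189.3]
ee_rot: [-2.966, -1.036, 0.004]
contact_force: [0.5, -0.4, 0.3]
opening: -0.002
```

```bash
python3 -c "
from sweep import *
rel(world(128.3,-55,103),yawR(38.3))"
```

```text
at [485.5 258.  189.3] rel [ 0.7  0.4 86.3] [-0.1  0.1  0.2]
```

Call:
{"method": "servo_tool", "body": {"series": "0.7 0.4 30 0 0 0 1;0.7 0.4 65 0 0 0 1;0.7 0.4 86 0 0 0 1;0.7 0.4 86 0 0 0 1;0.7 0.4 86 0 0 0 1"}}

```text
time: 25.95
tcp_pos: [487.0, 257.5, 102.9]
ee_rot: [-2.966, -1.035, 0.005]
contact_force: [0.0, 0.5, -0.1]
opening: 0.001
```

```bash
python3 -c "
from sweep import *
rows(128.3);img('c1')"
```

```text
[487.  257.5 102.9] [ 0.   0.5 -0.1]
tool y angle -51.52
-0.5 14.0 -0.1 0 0 0 1;-0.5 20.0 -0.1 0 0 0 1;-0.5 25.0 -0.1 0 0 0 1;-0.5 29.0 -0.1 0 0 0 1;-0.5 33.0 -0.1 0 0 0 1;-0.5 37.0 -0.1 0 0 0 1;-0.6 41.0 -0.1 0 0 0 1;-0.6 47.0 -3.7 0 0 0 1;-0.6 50.0 -5.5 0 0 0 1;-0.6 53.5 -7.0 0 0 0 1;-0.6 57.2 -8.0 0 0 0 1;-0.6 61.3 -8.5 0 0 0 1;-0.7 65.6 -8.5 0 0 0 1;-0.7 70.0 -7.8 0 0 0 1;-0.7 73.7 -6.8 0 0 0 1;-0.7 77.5 -5.4 0 0 0 1;-0.7 81.1 -3.5 0 0 0 1;-0.7 84.7 -1.1 0 0 0 1;-0.7 87.5 1.1 0 0 0 1;-0.7 89.5 2.9 0 0 0 1;
```

View pics/c1.png

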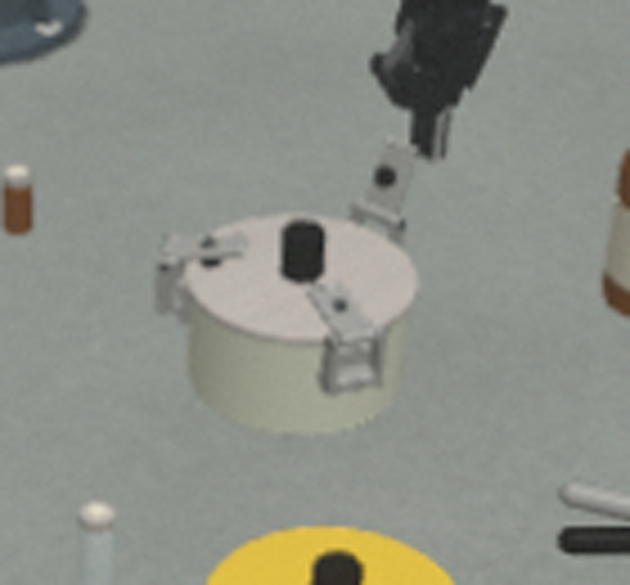

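Call:
{"method": "servo_tool", "body": {"series": "-0.5 10 0 0 0 0 1;-0.5 15 0 0 0 0 1;-0.5 20 0 0 0 0 1;-0.5 25 0 0 0 0 1"}}

```text
time: 26.4
tcp_pos: [502.6, 238.6, 104.9]
ee_rot: [-2.965, -1.033, 0.0]
contact_force: [-3.1, 3.7, 4.3]
opening: 0.0
```

Call:
{"method": "servo_tool", "body": {"series": "0 4 0 0 0 0 1;0 8 0 0 0 0 1;0 12 0 0 0 0 1"}}

```text
time: 26.7
tcp_pos: [510.1, 229.1, 105.2]
ee_rot: [-2.965, -1.033, -0.0]
contact_force: [-2.2, 2.8, 3.2]
opening: 0.005
```

```bash
python3 -c "
from sweep import *
rows(128.3)"
```

```text
[510.1 229.1 105.2] [-2.2  2.8  3.2]
tool y angle -51.58
-0.9 -22.6 2.3 0 0 0 1;-0.9 -16.6 2.3 0 0 0 1;-0.9 -11.6 2.2 0 0 0 1;-0.9 -7.6 2.2 0 0 0 1;-0.9 -3.6 2.2 0 0 0 1;-0.9 0.4 2.2 0 0 0 1;-0.9 4.4 2.2 0 0 0 1;-1.0 10.4 -1.4 0 0 0 1;-1.0 13.4 -3.2 0 0 0 1;-1.0 16.9 -4.7 0 0 0 1;-1.0 20.6 -5.7 0 0 0 1;-1.0 24.7 -6.2 0 0 0 1;-1.0 29.0 -6.2 0 0 0 1;-1.0 33.4 -5.5 0 0 0 1;-1.0 37.1 -4.5 0 0 0 1;-1.0 40.9 -3.1 0 0 0 1;-1.0 44.6 -1.2 0 0 0 1;-1.0 48.1 1.1 0 0 0 1;-1.0 50.9 3.3 0 0 0 1;-1.1 52.9 5.2 0 0 0 1;
```

Call:
{"method": "servo_tool", "body": {"series": "-0.5 4.4 0.5 0 0 0 1;-1 7.5 -0.5 0 0 0 1;-1 10.4 -1.4 0 0 0 1;-1 13.4 -3.2 0 0 0 1;-1 16.9 -4.7 0 0 0 1;-1 20.6 -5.7 0 0 0 1;-1 24.7 -6.2 0 0 0 1"}}

```text
time: 27.4
tcp_pos: [524.5, 208.8, 111.4]
ee_rot: [-2.965, -1.033, 0.001]
contact_force: [-3.2, 3.1, -0.9]
opening: -0.002
```

Call:
{"method": "servo_tool", "body": {"series": "0 4.3 0 0 0 0 1;0 8.7 0.7 0 0 0 1;0 12.4 1.7 0 0 0 1;0 16.2 3.1 0 0 0 1"}}

```text
time: 27.8
tcp_pos: [535.0, 195.8, 108.4]
ee_rot: [-2.965, -1.033, 0.0]
contact_force: [-2.7, 3.0, 1.4]
opening: 0.001
```

```bash
python3 -c "
from sweep import *
rows(128.3);img('c2')"
```

```text
[535.  195.8 108.4] [-2.7  3.   1.4]
tool y angle -51.57
0.3 -64.2 5.5 0 0 0 1;0.2 -58.2 5.5 0 0 0 1;0.2 -53.2 5.5 0 0 0 1;0.2 -49.2 5.5 0 0 0 1;0.2 -45.2 5.5 0 0 0 1;0.2 -41.2 5.5 0 0 0 1;0.2 -37.2 5.5 0 0 0 1;0.2 -31.2 1.9 0 0 0 1;0.2 -28.2 0.1 0 0 0 1;0.2 -24.7 -1.4 0 0 0 1;0.2 -21.0 -2.4 0 0 0 1;0.2 -16.9 -2.9 0 0 0 1;0.1 -12.6 -2.9 0 0 0 1;0.1 -8.2 -2.3 0 0 0 1;0.1 -4.5 -1.3 0 0 0 1;0.1 -0.7 0.2 0 0 0 1;0.1 2.9 2.1 0 0 0 1;0.1 6.5 4.4 0 0 0 1;0.1 9.3 6.6 0 0 0 1;0.1 11.3 8.4 0 0 0 1;
```

View pics/c2.png

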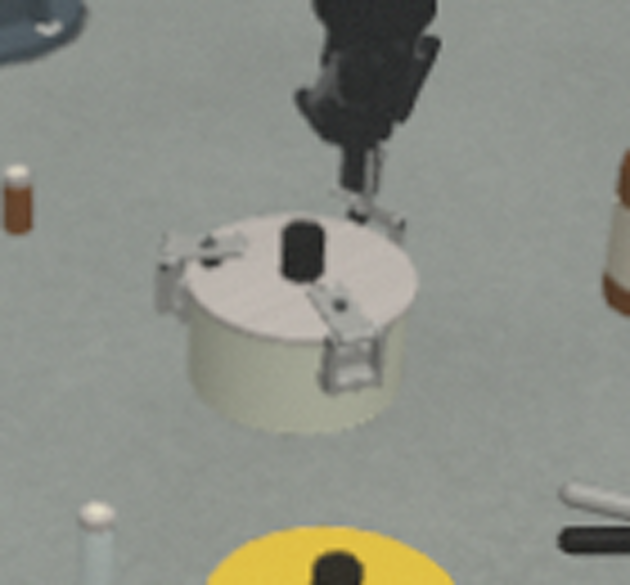

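Call:
{"method": "servo_tool", "body": {"series": "0 2.9 2 0 0 0 1;0 6.5 4.4 0 0 0 1;0 9.3 6.6 0 0 0 1;0 11 8.4 0 0 0 1"}}

```text
time: 28.25
tcp_pos: [543.0, 186.3, 99.7]
ee_rot: [-2.966, -1.033, -0.001]
contact_force: [-2.4, 2.5, 2.4]
opening: -0.002
```

Call:
{"method": "servo_tool", "body": {"series": "0 0 1 0 0 0 1;0 0 2 0 0 0 1"}}

```text
time: 28.45
tcp_pos: [543.5, 185.8, 97.7]
ee_rot: [2.966, 1.034, 0.002]
contact_force: [-2.1, 0.1, 4.1]
opening: -0.001
```

```bash
python3 -c "
from sweep import *
rel(world(128.3,38,94))"
```

```text
at [543.5 185.8  97.7] rel [-0.3  0.7  3.7] [0. 0. 0.]
```

Call:
{"method": "servo_tool", "body": {"series": "0 0.5 1 0 0 0 1;0 0.5 1 0 0 0 1"}}

```text
time: 28.65
tcp_pos: [543.9, 185.3, 96.6]
ee_rot: [2.966, 1.034, 0.003]
contact_force: [-1.0, 0.9, 2.1]
opening: -0.002
```

Call:
{"method": "servo_tool", "body": {"series": "0 0 1 0 0 0 1;0 0 1 0 0 0 1"}}

```text
time: 28.85
tcp_pos: [544.0, 185.1, 95.6]
ee_rot: [2.965, 1.034, 0.003]
contact_force: [-1.8, -0.4, 2.1]
opening: 0.002
```

Call:
{"method": "servo_tool", "body": {"series": "0 0 1 0 0 0 1;0 0 1 0 0 0 1"}}

```text
time: 29.05
tcp_pos: [544.2, 185.0, 94.8]
ee_rot: [2.965, 1.035, 0.003]
contact_force: [-1.5, -0.0, 3.6]
opening: -0.004
```

Call:
{"method": "servo_tool", "body": {"series": "0 -0.5 1 0 0 0 1;0 -0.5 1 0 0 0 1"}}

```text
time: 29.25
tcp_pos: [544.3, 185.0, 94.5]
ee_rot: [2.964, 1.035, 0.005]
contact_force: [-1.7, -1.8, 7.0]
opening: 0.0
```

Call:
{"method": "servo_tool", "body": {"series": "0 0 1 0 0 0 1;0 0 1 0 0 0 1"}}

```text
time: 29.45
tcp_pos: [544.4, 184.9, 94.3]
ee_rot: [2.963, 1.035, 0.005]
contact_force: [-3.6, 0.6, 8.8]
opening: 0.002
```

Call:
{"method": "servo_tool", "body": {"series": "0 0 1 0 0 0 1;0 0 1 0 0 0 1"}}

```text
time: 29.65
tcp_pos: [544.4, 184.8, 94.2]
ee_rot: [2.963, 1.035, 0.006]
contact_force: [-2.3, -0.4, 10.2]
opening: -0.004
```

Call:
{"method": "servo_tool", "body": {"series": "0 0 1.1 0 0 0 1;0 0 1.1 0 0 0 1;0 0 1.1 0 0 0 1;0 0 1.1 0 0 0 1;0 0 1.1 0 0 0 1"}}

```text
time: 30.15
tcp_pos: [544.4, 184.8, 94.2]
ee_rot: [2.963, 1.035, 0.006]
contact_force: [-3.7, 0.2, 10.1]
opening: 0.001
```

Call:
{"method": "servo_tool", "body": {"series": "0 0 1.3 0 0 0 1;0 0 1.3 0 0 0 1;0 0 1.3 0 0 0 1"}}

```text
time: 30.45
tcp_pos: [544.4, 184.8, 94.1]
ee_rot: [2.962, 1.036, 0.007]
contact_force: [-3.8, -0.7, 11.2]
opening: 0.003
```

Call:
{"method": "servo_tool", "body": {"series": "0 0 -2 0 0 0 1;0 0 -10 0 0 0 1;0 0 -50 0 0 0 1;0 0 -98 0 0 0 1;0 0 -98 0 0 0 1;0 0 -98 0 0 0 1"}}

```text
time: 31.05
tcp_pos: [545.1, 185.1, 193.6]
ee_rot: [2.961, 1.035, 0.013]
contact_force: [-0.4, -0.1, -1.0]
opening: 0.001
```

```bash
python3 -c "
from sweep import *
look('c3');img('c4');rel([573,148,215],yawR(38.3));c=read_camera('top');save(c,'c5')"
```

```text
-111.7 894 [ 0.15604852 85.75123404]
8.3 1399 [5.94418939e-02 8.57459669e+01]
128.3 1229 [ 0.19435557 85.52793662]
lid 16839 [1.9000e-03 1.0000e-03 7.5222e+01]
at [543.2 184.8 191.2] rel [  0.5  47.5 -23.6] [ 0.2 -0.1  0.2]
```

View pics/c3.png

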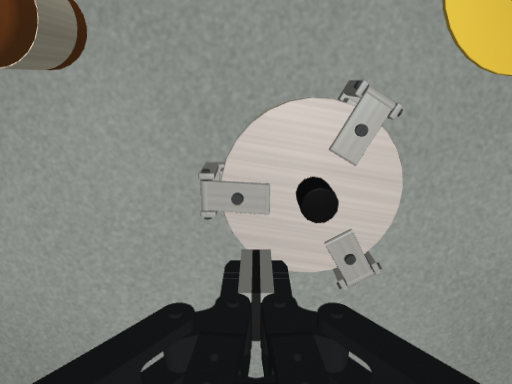

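View pics/c4.png

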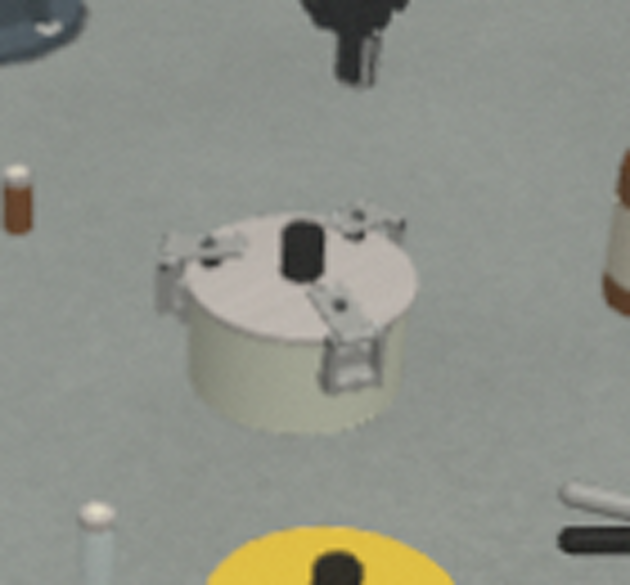

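All three flaps are down and holding at 0.156, 0.059 and 0.194 rad, and the lid is flat. The last check is the bystanders.

View pics/c5.png

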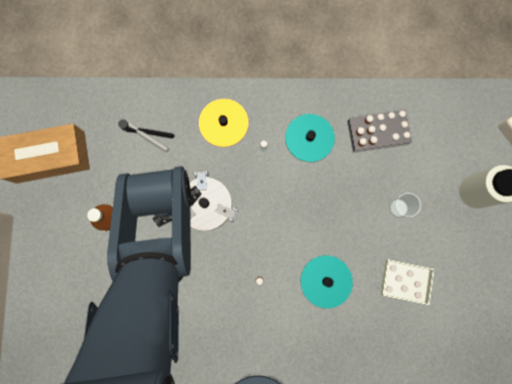

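The bystanders are where they were: vials at (264,144) and (260,281), bottle at (98,215), beaker at (405,205). I'm handing in.

```bash
python3 -c "
from workcell import *
print(read_state()['time'],read_state()['contact_force'],sign_off())"
```

```text
the job is handed in; nothing more can be done
31.2 [ 0.37889575  0.10698677 -0.23167068] None
```

The lid is on the canister and all three flaps are folded down and pressed. I handed the job in at 31.2 s with the arm clear. I could not confirm the grip itself: the stiff hinges hold a flap down either way, so I rely on the press force.

| Flap (direction in world) | Last wrist force while pressing (N) | Angle measured after letting go (rad) |
|---|---|---|
| −111.7° | 12.0 | 0.156 |
| 8.3° | 11.5 | 0.059 |
| 128.3° | 11.2 | 0.194 |

- **Last checks:** the lid is flat, its flange top measured at 75.2 mm; my camera heights read about 0.7 mm low against the nominal 76. The two flaps pressed earlier kept their angles on re-measurement. In the top view the vials, bottle and beaker are where they stood at the start.
- **What went wrong:** on the first try at the 8.3° flap, its end caught on the fingertip. The wrist force read about 20 N before I backed off and redid the sweep lower down. The highest reading was 20.3 N, but forces were only sampled at the end of each move, so a brief higher peak is possible.

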